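# Weigh a soil sample on the hanging dial scale

### The job

Weigh the jar of soil that stands in its metal carrier: take the carrier by its flat stem, hang its eye on the hook of the dial scale, and ease it down until the spring carries the whole weight before you let go, so that the needle comes to rest without jerking or bouncing. Keep the jar upright in its carrier and leave the other jar and the tall vial where they stand.

Things in the scene. Friction and masses are not known exactly. Their poses are not given: they have to be found in the camera images.
- scale: grey bench stand of a hanging dial scale, fixed; origin on the desk right under the hook's vertical axis, z up. x points from the dial's face (front) to its back, y to the left as one faces the dial. Base plate x -60 to +52, y -65 to +140 mm, 13 mm high; column 20 mm thick at x = +34, y = +115 mm, behind and left of the hook
- dial (a point): centre of the scale's dial case, on the hook's axis: 132 mm across, 42 mm deep along x. The rod guide under it reaches down to 76 mm below this point (381 mm above the desk), so there is no room for a hand right above the hook: hold the load from the front (-x side), tilted about 35 to 40 degrees from vertical
- hook_seat (a point): top of the seat of the scale's hook (lowest point of its throat), on the stand's vertical axis, 325 mm above the desk when unloaded; axes as scale. The hook is a 6 mm round bar bent in the stand's y-z plane, open to its right (-y); its shank goes up on the left (y = +21 mm at most) and is back on the axis from 46 mm above the seat
- hook_tip (a point): centre of the rounded tip of the hook, 19 mm to the right (-y of scale) of the seat and 13 mm above it; the bar ends 16 mm above the seat
- hook (a joint): how far the hook is drawn down, m: 0 unloaded, limit 0.065. Spring 160 N/m; the hook starts to move at 0.5 N of load. The needle turns clockwise from 12 o'clock, 80 rad per m. Carrier with jar weighs 3.3 to 8.6 N (unknown), so the hook will come to rest somewhere between 0.017 and 0.051. Gently means that it never moves faster than 0.06 m/s, down or up
- carrier: loose metal carrier, 0.16 kg, 253 mm high, origin at the centre of its underside, z up: round tray 76 mm wide, 20 mm high (floor 5 mm); strap bail over the jar, straps at x = +-40 mm, bridge 95 mm up; on the bridge a flat stem, then a goose-neck that bends 33 mm to the +x side (145 to 205 mm up) to leave room for a hand from the -x side, then a round eye above the stem. All lie in the x-z plane
- stem (a point): where to grip the carrier: centre of its flat stem, 114 mm above the underside, right above the centre of mass; axes as carrier. The stem is 12 mm thick (along y), 24 mm wide (along x) and runs from 95 to 145 mm above the underside. Take it from the -x side, the hand tilted back from vertical so that its body stays clear of goose-neck and eye
- eye (a point): centre of the eye, 227 mm above the carrier's underside (113 mm above the stem point); a ring in the x-z plane of 38 mm inner and 52 mm outer diameter, 7 mm round bar. It hangs with the carrier's x axis along that of scale, the goose-neck to the back
- eye_top (a point): inner top of the eye, 246 mm above the carrier's underside: the point that rests on the hook's seat when it hangs
- jar_place (a point): point in the carrier where the middle of the jar belongs: on the axis, 46 mm above the underside
- jar_mid (a point): middle (half-way up) of the jar of soil, 62 mm across and 82 mm high with a white cap; it stands loose in the carrier's tray
- spare_jar_mid (a point): middle of the other jar, 58 mm across and 70 mm high with a blue cap, on the desk in front: leave it alone
- tall_vial_mid (a point): middle of a vial 28 mm across and 72 mm high with a red cap, on the desk to the left of the stand: leave it alone

How it is judged:
By the outcome, as a careful person would: the job done as asked, in the order asked, and still so for the second after the job is handed in, with the robot touching nothing.
It also fails if it takes over 70 s, if anything falls off the work surface, if the arm or the gripper's body presses on something with over 40 N, if the wrist force passes 120 N, or if a joint passes its speed limit or range.

### The arm

A 7-joint arm with a two-finger parallel gripper is mounted at the origin on the work surface; the furniture and walls round the work are solid. World frame = base frame: x ahead of the robot, y to its left, z up, the work surface at z = 0. Lengths are in m, angles in rad, forces in N, time in s.
With the tool pointing down it reaches from about 0.4 to 0.85 m from the base axis. Payload 4.5 kg.
Tool frame: the origin (TCP) lies midway between the tips of the shut fingers; the grasp point (between the pads) lies 19 mm behind it; z points along the fingers, y is the direction in which the jaws open and shut (so a half turn about z gives the same grasp; the last joint's range is limited). The gripper opens to 88 mm and grips with 3 to 60 N. Pads are 18 mm wide; open, the fingers measure 123 mm over their backs; the gripper's body (75 mm by 187 mm) begins 45 mm behind the grasp point.
Start: joints at [1.255, 0.689, -0.195, 1.565, 0.157, 0.902, -0.215], TCP at [0.214, -0.587, 0.239] pointing down, gripper open.
Joint ranges: [-3.01, 3.01], [-0.46, 2.08], [-1.47, 1.51], [0.13, 2.56], [-1, 4.14], [0.04, 2.09], [-2.66, 2.66]. Speed limits (rad/s): [2.57, 2.57, 3.14, 3.14, 3.14, 3.14, 3.14].

### API

Orientations are given as a rotation vector (axis times angle).
In Python, from workcell import robot gives the robot as it stands.
- The arm moves only by the tool jog_arm, never from a script. Its argument "targets" is a list of rows, each a list of 7 numbers: the opening, from 0 (shut) to 1 (fully open), then the shift along the tool's x, y, z in units of 60 mm (1.0 is 60 mm), then the turn, a rotation vector about the tool's x, y, z in units of 10 degrees (1.0 is 10 degrees). In form: [[hand, dx, dy, dz, ax, ay, az], ...]. A call has 1 to 12 rows; each row is the pose to reach, as a shift and turn from the pose measured when the call began, along the tool's axes at that moment; what a row does not reach only later rows make up. A row lasts 1/8 s, in which the tool goes at most 62.5 mm and 10.7 degrees, less where a joint would pass 70% of its speed; a pose out of reach is approached as far as the arm can. A call with a gripper value outside its range is refused whole. The fingers move at their own pace and stop on an object; "grip_force" is the grip in N (left out, the last holds). Time passes only in rows, so rows that repeat a pose let the fingers close. It gives the time, the measured TCP pose, the force and the opening at its end, in the units of the state.
- robot.read_state(): the state, without advancing time (a new reading comes with each control period).
- robot.grab_frame(name): name is "scene" or "top" or "wrist"; returns a dict with "img" (400x640x3 uint8, blue, green, red), "fovy" (degrees; the focal length in pixels is half the picture's height over the tangent of half this angle, whatever the lens; pixels are square), "cx", "cy" (the principal point, pixels), "dist" ([k1, k2, p1, p2, k3] as OpenCV has them; the pictures are not rectified), "position" and "attitude" of the camera in the world; the wrist camera has in their place "tool_from_camera" (4x4, takes a point from camera to tool coordinates, whose origin is the TCP and whose axes are the flange's). Camera axes: x right, y down, z forward; pixel columns grow to the right and rows downward; lengths in m; the calibration is good to about 2 mm. A picture is of the moment at which its call begins: read the wrist's pose just before it. There is no depth.
- robot.job_done(): hands the job in, once; it reports no verdict.
The state is a dict: "time": time; "joint_positions": joint angles; "dq": joint speeds; "effort": joint torques, N m; "ee_pos": TCP position; "ee_rot": TCP orientation; "force": force on the tool from outside, world axes, zero at the start; "moment": the same for the moment, N m; "opening": finger opening in m.
Only numpy, scipy, OpenCV 4.12 (cv2) and the standard library are available. Lean on these libraries where they do the work, as an engineer would, in place of code of your own. Each camera call takes 0.05 s, during which the arm holds its last target.

## Working session

There is one attempt and no reset: what is moved stays moved. The work goes in short steps, Python scripts to look and compute and a tool call to move; the robot and the scene stay as the last step left them, time stands still between calls to the robot, and variables do not carry over. Pictures are saved under pics/ and viewed, and the job is handed in when it is done.

Besides the shell and the picture viewer there is one more tool, called after "Call:" as name(argument=value, ...) on one line, values as JSON. jog_arm: Moves the arm, as the interface text tells. Its arguments: {"type":"object","properties":{"targets":{"type":"array"},"grip_force":{"type":"number"}},"required":["targets"]}

```bash
ls; mkdir -p pics; cat > h.py <<'E'
import numpy as np, cv2
from scipy.spatial.transform import Rotation as R
from workcell import robot
def K(f):
    F=200/np.tan(np.radians(f["fovy"])/2); return np.array([[F,0,f["cx"]],[0,F,f["cy"]],[0,0,1.]])
def att(f):
    a=np.array(f["attitude"],float)
    return a if a.shape==(3,3) else R.from_rotvec(a).as_matrix()
def ray(f,uv,T=None):
    p=cv2.undistortPoints(np.array([[uv]],float),K(f),np.array(f["dist"],float))[0,0]
    d=np.array([p[0],p[1],1.])
    if T is None: A,o=att(f),np.array(f["position"],float)
    else: A,o=T[:3,:3],T[:3,3]
    d=A@d; return o,d/np.linalg.norm(d)
def onz(f,uv,z,T=None):
    o,d=ray(f,uv,T); return o+d*(z-o[2])/d[2]
def tri(rs):
    A=np.zeros((3,3));b=np.zeros(3)
    for o,d in rs:
        P=np.eye(3)-np.outer(d,d);A+=P;b+=P@o
    x=np.linalg.solve(A,b); return x,[np.linalg.norm((np.eye(3)-np.outer(d,d))@(x-o)) for o,d in rs]
def proj(f,X,T=None):
    if T is None: A,o=att(f),np.array(f["position"],float)
    else: A,o=T[:3,:3],T[:3,3]
    pc=A.T@(np.array(X,float)-o)
    return cv2.projectPoints(pc[None],np.zeros(3),np.zeros(3),K(f),np.array(f["dist"],float))[0].ravel()
def wristT(f,s): 
    T=np.eye(4);T[:3,:3]=R.from_rotvec(s["ee_rot"]).as_matrix();T[:3,3]=s["ee_pos"]
    return T@np.array(f["tool_from_camera"])
E
python3 - <<'E'
from h import *
s=robot.read_state();print(s)
for n in("scene","top","wrist"):
    f=robot.grab_frame(n);cv2.imwrite(f"pics/{n}0.png",f["img"])
    print({k:v for k,v in f.items() if k!="img"})
E
```

```text
pics
{'time': 0.0, 'joint_positions': array([ 1.25481787,  0.68994872, -0.19454372,  1.56633759,  0.15732199,
        0.90249363, -0.21514357]), 'dq': array([ 8.25682883e-05, -1.08182121e-04, -8.37775396e-04, -1.32708358e-03,
        1.88294343e-04,  2.14351677e-04, -2.89327129e-04]), 'effort': array([ 6.62927941e-04, -5.27572417e+01, -1.26711611e+00, -1.53430349e+01,
       -5.27630048e-02,  6.77433360e-03,  1.59090405e-04]), 'ee_pos': array([ 0.21393056, -0.58658162,  0.23793451]), 'ee_rot': array([-3.09193925e+00, -5.46450462e-01,  6.91019606e-04]), 'force': array([ 0.24092162,  0.48346724, -0.39921786]), 'moment': array([ 0.01038024, -0.01294201,  0.04094556]), 'opening': 0.08823535261857146}
{'fovy': 44.263273389486315, 'cx': 312.4141278700142, 'cy': 190.78539595397825, 'dist': array([0.04501055, 0.        , 0.        , 0.        , 0.        ]), 'position': array([-0.37767286,  0.33348672,  0.95953045]), 'attitude': array([-1.22201361,  2.10315315, -1.10359281])}
{'fovy': 48.69492626243384, 'cx': 311.08535878908964, 'cy': 193.7463162769528, 'dist': array([-0.01375861,  0.        ,  0.        ,  0.        ,  0.        ]), 'position': array([ 0.24783325, -0.13454727,  1.41104338]), 'attitude': array([-2.15097938,  2.12707055, -0.19345637])}
{'fovy': 60.4018459281046, 'cx': 318.7026878217524, 'cy': 196.67251364096109, 'dist': array([-0.04188598,  0.        ,  0.        ,  0.        ,  0.        ]), 'tool_from_camera': array([[ 4.81348430e-04, -9.64945663e-01, -2.62449301e-01,
         6.77151409e-02],
       [ 9.99999719e-01,  3.13575545e-04,  6.81140825e-04,
         2.88496378e-04],
       [-5.74966202e-04, -2.62449555e-01,  9.64945543e-01,
        -1.45740171e-01],
       [ 0.00000000e+00,  0.00000000e+00,  0.00000000e+00,
         1.00000000e+00]])}
```

View pics/scene0.png

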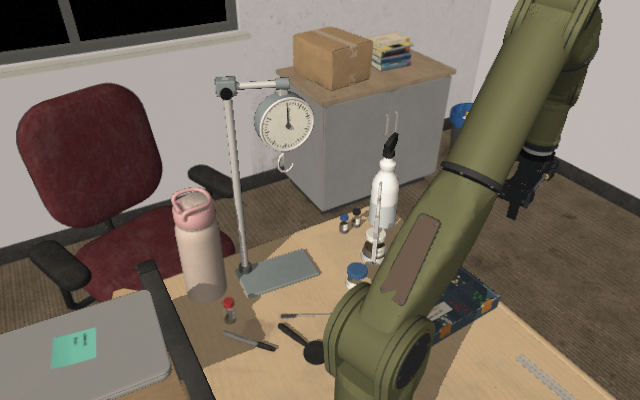

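View pics/top0.png

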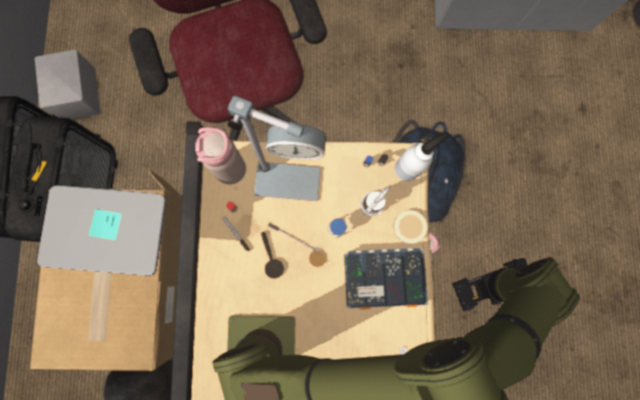

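View pics/wrist0.png

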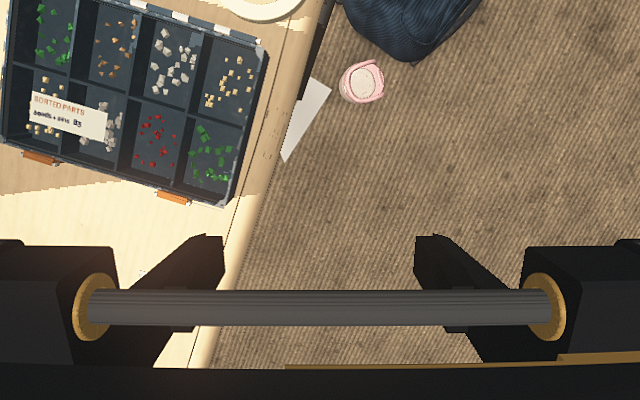

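The overview pictures show the stand's hook near (285,160) and the carrier near (378,225) in the scene view. In the top view the base is around (288,182), the carrier near (374,203) and the blue cap at (338,227). I'll enlarge these areas.

```bash
python3 - <<'E'
import cv2
a=cv2.imread("pics/scene0.png");b=cv2.imread("pics/top0.png")
cv2.imwrite("pics/s1.png",cv2.resize(a[160:310,330:430],None,fx=4,fy=4,interpolation=cv2.INTER_CUBIC))
cv2.imwrite("pics/s2.png",cv2.resize(a[70:190,210:330],None,fx=5,fy=5,interpolation=cv2.INTER_CUBIC))
cv2.imwrite("pics/t1.png",cv2.resize(b[140:250,310:450],None,fx=5,fy=5,interpolation=cv2.INTER_CUBIC))
cv2.imwrite("pics/t2.png",cv2.resize(b[90:215,220:340],None,fx=4.8,fy=4.8,interpolation=cv2.INTER_CUBIC))
E
```

```text
(no output)
```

View pics/s1.png

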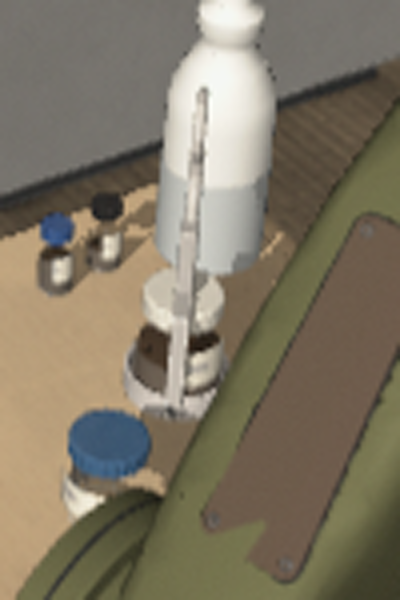

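View pics/s2.png

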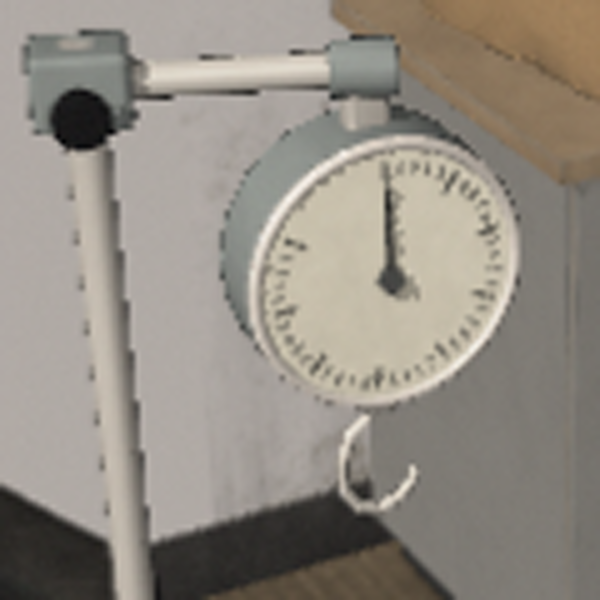

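View pics/t1.png

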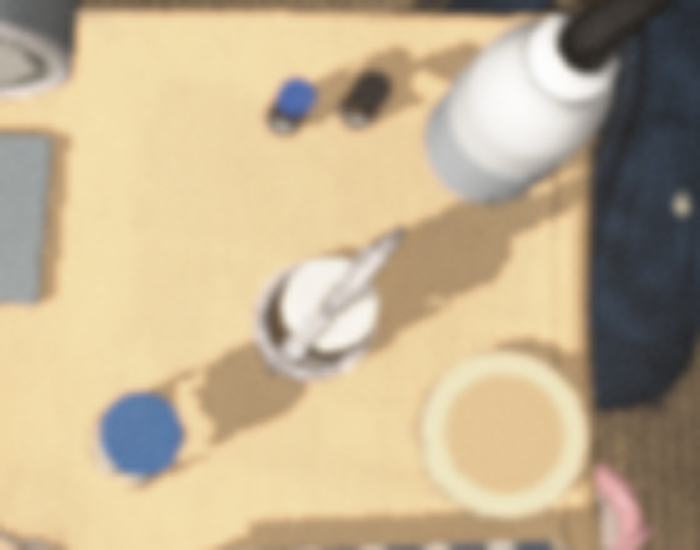

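View pics/t2.png

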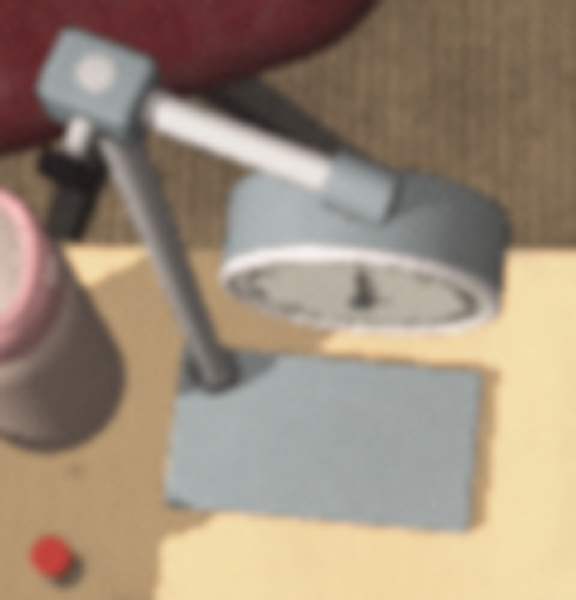

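```bash
python3 - <<'E'
from h import *
s=robot.grab_frame("scene");t=robot.grab_frame("top")
T=lambda u,v,k,ox,oy:(u/k+ox-0.5+0.5/k,v/k+oy-0.5+0.5/k)
t1=lambda u,v:T(u,v,5,310,140);t2=lambda u,v:T(u,v,4.8,220,90);s1=lambda u,v:T(u,v,4,330,160);s2=lambda u,v:T(u,v,5,210,70)
print("base corners",[onz(t,t2(*c),.013).round(4) for c in((483,370),(468,528),(166,503))])
print("tray",onz(t,t1(316,317),.02),"cap",onz(t,t1(330,303),.087))
print("eye outer top plane z=.253",onz(t,t1(400,235),.25),onz(s,s1(204,90),.25),tri([ray(t,t1(400,235)),ray(s,s1(204,90))]))
print("near strap foot",onz(t,t1(288,353),.015),onz(s,s1(170,412),.01))
print("bridge far/near", onz(t,t1(325,315),.095))
print("spare",onz(t,t1(141,435),.07),"vial",onz(t,t2(51,556),.072))
print("seat ray/z=.325",onz(s,s2(375,507),.325))
# dial centre both
print("dial face centre",tri([ray(s,s2(393,280)),ray(t,t2(365,300))]))
E
```

```text
base corners [array([ 0.5748, -0.1791,  0.013 ]), array([ 0.4667, -0.1698,  0.013 ]), array([0.4811, 0.0319, 0.013 ])]
tray [ 0.45676946 -0.34735856  0.02      ] cap [ 0.45540779 -0.34574992  0.087     ]
eye outer top plane z=.253 [ 0.46718853 -0.357893    0.25      ] [ 0.46073928 -0.34952227  0.25      ] (array([ 0.46951847, -0.3583869 ,  0.24192933]), [np.float64(0.0013290967421288582), np.float64(0.001329096742128874)])
near strap foot [ 0.4340859  -0.32990911  0.015     ] [ 0.42563796 -0.31778095  0.01      ]
bridge far/near [ 0.44678932 -0.34134419  0.095     ]
spare [ 0.37539603 -0.23203301  0.07      ] vial [0.4361893  0.09683247 0.072     ]
seat ray/z=.325 [ 0.52587413 -0.10510559  0.325     ]
dial face centre (array([ 0.50466978, -0.10911311,  0.45493234]), [np.float64(0.0010531697949011137), np.float64(0.0010531697949011547)])
```

```bash
cat >> h.py <<'E'
def pose(heading,tilt):
    h,t=np.radians(heading),np.radians(tilt)
    X=np.array([np.cos(h),np.sin(h),0]);Z=np.array([0,0,1.])
    z=-np.cos(t)*Z+np.sin(t)*X; x=np.cos(t)*X+np.sin(t)*Z
    return np.stack([x,np.cross(z,x),z],1)
def row(p,Rm,s=None):
    s=s or robot.read_state(); R0=R.from_rotvec(s["ee_rot"]).as_matrix()
    d=R0.T@(np.array(p)-s["ee_pos"])/.06; a=np.degrees(R.from_matrix(R0.T@Rm).as_rotvec())/10
    return np.r_[d,a].round(3)
E
python3 - <<'E'
from h import *
S=np.array([.456,-.346,.114])
Rm=pose(10,40); p=S-.19*Rm[:,2]; print(p,row(p,Rm))
E
```

```text
[ 0.33572578 -0.36720759  0.25954844] [ 3.16  -2.746 -0.351 -0.355  3.99   0.962]
```

Call:
jog_arm(targets=[[1,0.6,-0.5,-0.4,-0.05,0.7,0.15],[1,1.2,-1.0,-0.6,-0.1,1.4,0.3],[1,1.8,-1.5,-0.6,-0.2,2.2,0.5],[1,2.4,-2.1,-0.5,-0.3,3.0,0.7],[1,2.9,-2.5,-0.4,-0.35,3.6,0.9],[1,3.16,-2.75,-0.35,-0.35,4.0,0.96],[1,3.16,-2.75,-0.35,-0.35,4.0,0.96],[1,3.16,-2.75,-0.35,-0.35,4.0,0.96]])

```text
time: 1.25
ee_pos: [0.3359, -0.3686, 0.2598]
ee_rot: [-2.887, -0.252, -1.052]
force: [0.4, 0.2, 0.2]
opening: 0.0881
```

```bash
python3 - <<'E'
from h import *
s=robot.read_state();print(s["ee_pos"],s["joint_positions"].round(2))
f=robot.grab_frame("wrist");cv2.imwrite("pics/w1.png",f["img"]);np.savez("w1.npz",T=wristT(f,s))
E
```

```text
[ 0.33588157 -0.36858175  0.2597899 ] [ 1.72  0.68 -0.91  2.18 -0.53  0.24  0.11]
```

View pics/w1.png

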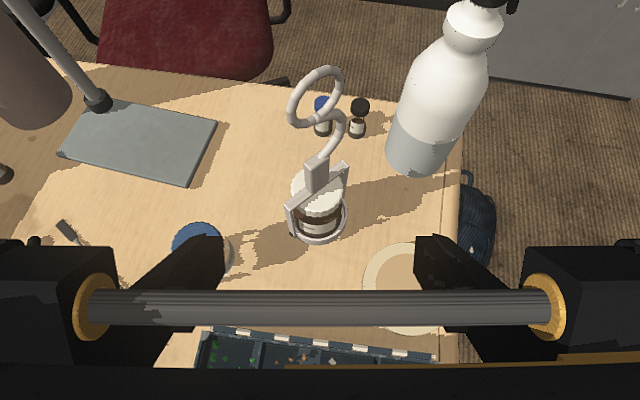

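The goose-neck leaves the stem at (322,155) and bulges right to (345,120). The eye is centred near (316,97), so the carrier's +x points away from the robot, as I'd hoped.

```bash
python3 - <<'E'
import cv2
a=cv2.imread("pics/w1.png")
cv2.imwrite("pics/w1c.png",cv2.resize(a[55:255,250:390],None,fx=4,fy=3,interpolation=cv2.INTER_CUBIC) if 0 else cv2.resize(a[55:255,240:400],None,fx=3,fy=3,interpolation=cv2.INTER_CUBIC))
E
```

```text
(no output)
```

View pics/w1c.png

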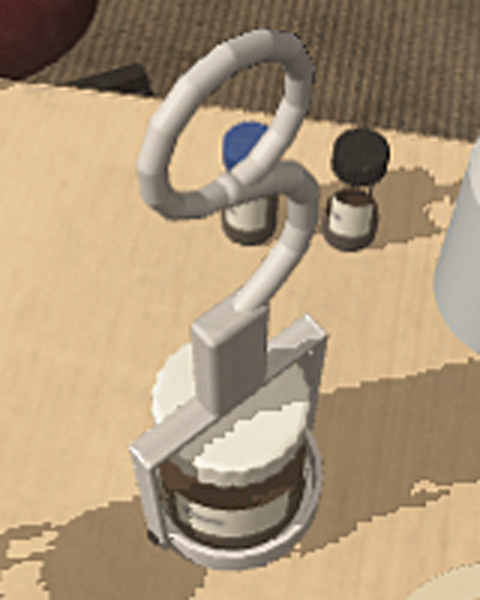

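```bash
python3 - <<'E'
from h import *
f=robot.grab_frame("wrist");T=np.load("w1.npz")["T"]
c=lambda u,v:(u/3+240-.333,v/3+55-.333)
for n,z,ps in(("stemtop",.145,((193,327),(215,337),(267,308),(244,299))),("bridge",.097,((131,448),(150,467),(327,334),(307,317)))):
    P=np.array([onz(f,c(*p),z,T) for p in ps]);print(n,P.round(4).tolist(),P.mean(0).round(4))
    d=P[2]-P[1];d2=P[3]-P[0];print(np.degrees(np.arctan2([d[1],d2[1]],[d[0],d2[0]])),np.linalg.norm(d),np.linalg.norm(d2),np.linalg.norm(P[1]-P[0]))
print("eye c, z=.227",onz(f,c(229,123),.227,T))
print("tray low front",onz(f,c(240,568),.0,T))
E
```

```text
stemtop [[0.4477, -0.3359, 0.145], [0.4454, -0.343, 0.145], [0.4581, -0.3568, 0.145], [0.4601, -0.3493, 0.145]] [ 0.4528 -0.3462  0.145 ]
[-47.17826336 -47.31753239] 0.018732302934461556 0.018316632179928398 0.007513360595005813
bridge [[0.4252, -0.3172, 0.097], [0.4196, -0.3249, 0.097], [0.4804, -0.376, 0.097], [0.4861, -0.368, 0.097]] [ 0.4528 -0.3465  0.097 ]
[-40.05059918 -39.89517751] 0.07945620813575335 0.0793058579029714 0.009577925273658687
eye c, z=.227 [ 0.45646037 -0.34576187  0.227     ]
tray low front [ 0.41968937 -0.35574372  0.        ]
```

```bash
python3 - <<'E'
from h import *
S=np.array([.4535,-.3463,.117])
Rm=pose(-40,38)
for d in(-.10,.019): 
    p=S+d*Rm[:,2]; print(p,row(p,Rm))
E
```

```text
[ 0.40633759 -0.30672604  0.19580108] [ 0.331 -0.813  1.674 -3.14  -0.196  3.889]
[ 0.46246086 -0.35381905  0.1020278 ] [-0.074  0.119  3.377 -3.14  -0.196  3.889]
```

Call:
jog_arm(targets=[[1,0.0,-0.2,0.0,-0.6,0,0.75],[1,0.0,-0.4,0.0,-1.2,0,1.5],[1,0.0,-0.6,0.2,-1.9,-0.1,2.3],[1,0.1,-0.8,0.6,-2.5,-0.2,3.1],[1,0.2,-0.8,1.1,-3.0,-0.2,3.7],[1,0.33,-0.81,1.5,-3.14,-0.2,3.89],[1,0.33,-0.81,1.67,-3.14,-0.2,3.89],[1,0.33,-0.81,1.67,-3.14,-0.2,3.89],[1,0.33,-0.81,1.67,-3.14,-0.2,3.89]])

```text
time: 2.48
ee_pos: [0.4235, -0.3355, 0.3216]
ee_rot: [2.673, -0.976, 0.77]
force: [-0.1, -0.4, -1.2]
opening: 0.088
```

```bash
python3 - <<'E'
from h import *
s=robot.read_state();print(s["ee_pos"],s["joint_positions"].round(2))
f=robot.grab_frame("wrist");cv2.imwrite("pics/w2.png",f["img"]);T=wristT(f,s);np.savez("w2.npz",T=T)
S=np.array([.4535,-.3463,.117]);Rm=pose(-40,38);print(row(S-.1*Rm[:,2],Rm,s),row(S+.019*Rm[:,2],Rm,s))
for p in((.4535,-.3463,.145),(.4535,-.3463,.227),(.4535,-.3463,.253)): print(proj(f,p,T))
E
```

```text
[ 0.42347104 -0.33553351  0.32155431] [ 0.28  0.33  0.34  2.25 -1.    0.04 -0.71]
[-1.564 -0.189  1.491  0.023  0.579 -0.004] [-1.364 -0.197  3.465  0.023  0.579 -0.004]
[306.9795349  247.97125935]
[303.75383649 231.57549102]
[302.27664    224.05973048]
```

View pics/w2.png

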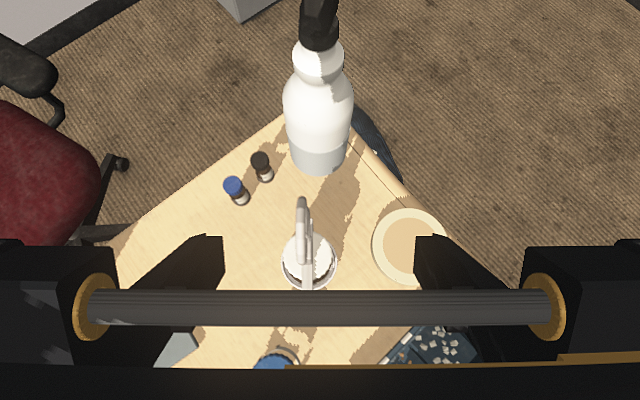

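```bash
cat > fit.py <<'E'
from h import *
import itertools
from scipy.optimize import least_squares
s=robot.read_state()
D=[(np.array([1.25481787,.68994872,-.19454372,1.56633759,.15732199,.90249363,-.21514357]),np.array([.21393056,-.58658162,.23793451]),np.array([-3.09193925,-.546450462,.000691])),
(np.array([1.72,.68,-.91,2.18,-.53,.24,.11]),np.array([.33588,-.36858,.25979]),np.array([-2.887,-.252,-1.052])),
(s["joint_positions"],s["ee_pos"],s["ee_rot"])]
ax="zyzyzyz"
def fk(q,sg,c0,c7,L,O=(0,0,0)):
    Rm=R.from_euler('z',c0); p=np.zeros(3)
    seg=[(0,0,L[0]),(0,0,0),(O[0],0,L[1]),(0,0,0),(O[1],0,L[2]),(0,0,0),(O[2],0,L[3])]
    for i in range(7):
        Rm=Rm*R.from_euler(ax[i],sg[i]*q[i])
        p=p+Rm.apply(seg[i])
    return p,Rm*R.from_euler('z',c7)
if __name__=="__main__":
    res=[]
    for sg in itertools.product((1,-1),repeat=4):
        S=(sg[0],1,sg[1],1,sg[2],1,sg[3])
        for c0 in(0,np.pi/2,np.pi,-np.pi/2):
            for c7 in(0,np.pi/2,np.pi,-np.pi/2):
                e=sum((fk(q,S,c0,c7,(0,0,0,0))[1].inv()*R.from_rotvec(r)).magnitude() for q,p,r in D)
                res.append((e,S,c0,c7))
    res.sort(key=lambda a:a[0]); print(res[:4])
    e,S,c0,c7=res[0]
    fun=lambda v:np.concatenate([fk(q,S,c0,c7,v[:4],v[4:])[0]-p for q,p,r in D])
    for n in (4,7):
        r=least_squares(lambda v:fun(np.r_[v,np.zeros(7-n)]),[.3,.4,.4,.3,0,0,0][:n]);print(r.x.round(4),r.fun.round(4))
E
python3 fit.py
```

```text
[(0.007396612497209765, (-1, 1, -1, 1, -1, 1, -1), 0, 1.5707963267948966), (1.771178281749481, (-1, 1, -1, 1, -1, 1, -1), -1.5707963267948966, 0), (1.7766408963254616, (-1, 1, -1, 1, -1, 1, -1), 1.5707963267948966, 3.141592653589793), (1.9020454886163984, (1, 1, -1, 1, -1, 1, 1), 3.141592653589793, 1.5707963267948966)]
[0.291  0.5969 0.3142 0.325 ] [ 0.0358  0.018  -0.0067  0.014  -0.0063  0.0074  0.0175  0.0497 -0.0007]
[ 0.2547  0.8326  0.3402  0.6516 -0.2861 -0.0432 -0.0204] [-0.0054  0.0055  0.0086  0.0128 -0.014  -0.0004 -0.0018  0.013  -0.0081]
```

Call:
jog_arm(targets=[[1,-0.5,0,-0.7,0,-0.8,0],[1,-1.0,0,-1.2,0,-1.5,0],[1,-1.0,0,-1.2,0,-1.5,0]])

```text
time: 2.9
ee_pos: [0.3606, -0.2735, 0.3524]
ee_rot: [2.831, -1.014, 0.427]
force: [0.4, -0.1, 0.3]
opening: 0.0884
```

```bash
cat > rec.py <<'E'
from h import *
import json
s=robot.read_state()
open("samples.jsonl","a").write(json.dumps({k:list(map(float,s[k])) for k in("joint_positions","ee_pos","ee_rot")})+"\n")
print(s["time"],s["ee_pos"].round(3),s["joint_positions"].round(3))
E
python3 rec.py
```

```text
2.9 [ 0.361 -0.274  0.352] [-0.297  0.325  1.118  2.173 -0.577  0.587 -1.056]
```

Call:
jog_arm(targets=[[1,0,0,0,0.9,0,0],[1,0,0,0,1.8,0,0],[1,0,0,0,2.4,0,0],[1,0,0,0,2.4,0,0]])

```text
time: 3.4
ee_pos: [0.3581, -0.2778, 0.353]
ee_rot: [-2.656, 0.87, -0.6]
force: [0.1, 0.5, 0.0]
opening: 0.0883
```

```bash
python3 rec.py
```

```text
3.4 [ 0.358 -0.278  0.353] [ 0.372  0.317  0.7    2.156 -0.982  0.874 -0.46 ]
```

Call:
jog_arm(targets=[[1,0,0.7,0,0,0.9,0],[1,0,1.4,0,0,1.8,0],[1,0,1.8,0,0,2.4,0],[1,0,1.8,0,0,2.4,0]])

```text
time: 3.9
ee_pos: [0.3274, -0.3267, 0.2985]
ee_rot: [-2.631, 0.905, -0.733]
force: [-0.1, -0.5, -0.3]
opening: 0.0883
```

```bash
python3 rec.py
```

```text
3.9 [ 0.327 -0.327  0.299] [ 1.263  0.389 -0.305  2.226 -0.99   0.492 -0.361]
```

```bash
cat > fit2.py <<'E'
from h import *
import json
D=[([1.25481787,.68994872,-.19454372,1.56633759,.15732199,.90249363,-.21514357],[.21393056,-.58658162,.23793451],[-3.09193925,-.546450462,.000691])]
for l in open("samples.jsonl"):
    j=json.loads(l);D.append((j["joint_positions"],j["ee_pos"],j["ee_rot"]))
ax="zyzyzyz";SG=[-1,1,-1,1,-1,1,-1]
def mats(q):
    Rm=R.identity();o=[]
    for i in range(7):
        Rm=Rm*R.from_euler(ax[i],SG[i]*q[i]);o.append(Rm)
    return o
# free: base z, link1 x,y ; link2.. xyz
def A(q):
    M=[m.as_matrix() for m in mats(q)]
    # shoulder: z const, M1 x,y ; M2(after q2,q3)=M[2] xyz ; M[4] xyz ; M[6]: z, M[5]: x,y
    return np.column_stack([[0,0,1.],M[0][:,:2],M[2],M[4],M[5][:,:2],M[6][:,2]])
def solve(lam=1e-3):
    a=np.vstack([A(q) for q,p,r in D]);b=np.concatenate([p for q,p,r in D])
    w=np.array([0,1,1,1,1,0,1,1,0,1,1,0.])*lam
    x=np.linalg.lstsq(np.vstack([a,np.diag(w)]),np.r_[b,np.zeros(12)],rcond=None)[0]
    return x,(a@x-b)
if __name__=="__main__":
    for lam in(1e-4,1e-2,.1):
        x,e=solve(lam);print(lam,x.round(4),abs(e).max().round(4))
    for q,p,r in D: print((mats(q)[6]*R.from_euler('z',np.pi/2)).inv().__mul__(R.from_rotvec(r)).magnitude())
E
python3 - <<'E'
E
sed -i '/^import json/a __s=1' fit2.py; python3 fit2.py
```

```text
0.0001 [ 3.469e-01 -0.000e+00 -1.880e-02  0.000e+00 -2.690e-02  5.634e-01
 -0.000e+00 -2.000e-04  3.448e-01  0.000e+00 -2.000e-04  3.261e-01] 0.0
0.01 [ 3.469e-01  0.000e+00 -1.880e-02  1.000e-04 -2.690e-02  5.634e-01
 -0.000e+00 -2.000e-04  3.447e-01  0.000e+00 -2.000e-04  3.260e-01] 0.0
0.1 [ 3.464e-01  4.000e-04 -1.870e-02  4.200e-03 -2.480e-02  5.617e-01
 -1.000e-03 -1.300e-03  3.416e-01  1.000e-03 -1.300e-03  3.247e-01] 0.0003
1.5147494428879733e-08
1.0451964469443289e-15
3.974599397277202e-16
3.6848074723016415e-16
```

```bash
cat > ik.py <<'E'
from fit2 import *
from scipy.optimize import least_squares
X,_=solve(1e-4)
lo=np.array([-3.01,-.46,-1.47,.13,-1,.04,-2.66]);hi=np.array([3.01,2.08,1.51,2.56,4.14,2.09,2.66])
def fkm(q):
    return A(q)@X,(mats(q)[6]*R.from_euler('z',np.pi/2))
def elbow(q):
    return A(q)[:,:6]@X[:6], A(q)[:,:9]@X[:9]
def ik(p,Rm,q0,reg=0.02,qr=None):
    Rt=R.from_matrix(Rm); qr=q0 if qr is None else qr
    f=lambda q:np.r_[(fkm(q)[0]-p)*10,(fkm(q)[1].inv()*Rt).as_rotvec()*3,reg*.1*(q-qr)]
    r=least_squares(f,np.clip(q0,lo+1e-3,hi-1e-3),bounds=(lo,hi),x_scale=1.,max_nfev=100)
    P,Q=fkm(r.x); return r.x,np.linalg.norm(P-p),(Q.inv()*Rt).magnitude()
E
cat > plan.py <<'E'
from ik import *
rng=np.random.default_rng(0)
S=np.array([.4535,-.3463,.117]);H=np.array([.5285,-.108,.325-.246+.117+.02])
flip=np.diag([-1,-1,1.])
for nm,P,hd in(("grasp",S,-40),("hang",H,-4.4)):
  for tilt in(38,):
    for fl in(0,1):
      Rm=pose(hd,tilt)@(flip if fl else np.eye(3)); p=P+.019*Rm[:,2]; seen=[]
      for k in range(40):
        q0=lo+(hi-lo)*rng.random(7); q,e1,e2=ik(p,Rm,q0,1e-4)
        if e1<1e-3 and e2<3e-3:
            m=np.minimum(q-lo,hi-q).min()
            seen.append((m,q))
      seen.sort(key=lambda a:-a[0])
      print(nm,tilt,fl,len(seen))
      for m,q in seen[:6]: print(round(m,2),q.round(2),"elbow",elbow(q)[0].round(2),"wrist",elbow(q)[1].round(2))
E
time python3 plan.py
```

```text
grasp 38 0 21
0.16 [ 0.96  1.   -0.77  2.4   2.42  1.05  2.26] elbow [ 0.24 -0.42  0.64] wrist [ 0.31 -0.22  0.36]
0.16 [ 0.96  1.   -0.77  2.4   2.42  1.05  2.26] elbow [ 0.24 -0.42  0.64] wrist [ 0.31 -0.22  0.36]
0.16 [ 0.94  0.98 -0.73  2.4   2.45  1.02  2.22] elbow [ 0.25 -0.41  0.64] wrist [ 0.31 -0.22  0.36]
0.16 [ 0.87  0.95 -0.6   2.4   2.53  0.97  2.11] elbow [ 0.27 -0.38  0.66] wrist [ 0.31 -0.22  0.36]
0.15 [ 0.77  0.92 -0.43  2.41  2.65  0.91  1.95] elbow [ 0.3  -0.35  0.68] wrist [ 0.31 -0.22  0.36]
0.15 [ 0.73  0.91 -0.36  2.41  2.69  0.89  1.89] elbow [ 0.31 -0.33  0.69] wrist [ 0.31 -0.22  0.36]
grasp 38 1 29
0.17 [ 1.12  1.14 -1.1   2.39  2.26  1.25 -0.62] elbow [ 0.2  -0.48  0.56] wrist [ 0.31 -0.22  0.36]
0.16 [ 1.04  1.05 -0.92  2.4   2.34  1.13 -0.76] elbow [ 0.22 -0.45  0.61] wrist [ 0.31 -0.22  0.36]
0.16 [ 1.03  1.05 -0.91  2.4   2.35  1.12 -0.77] elbow [ 0.23 -0.45  0.61] wrist [ 0.31 -0.22  0.36]
0.16 [ 1.03  1.04 -0.9   2.4   2.35  1.12 -0.78] elbow [ 0.23 -0.44  0.61] wrist [ 0.31 -0.22  0.36]
0.16 [ 1.01  1.03 -0.87  2.4   2.37  1.1  -0.81] elbow [ 0.23 
[... 720 characters left out ...]
-0.16  0.8 ] wrist [ 0.34 -0.09  0.46]
hang 38 1 28
0.14 [ 0.85  0.95 -1.33  2.42  2.06  1.06 -0.34] elbow [ 0.29 -0.37  0.65] wrist [ 0.34 -0.09  0.46]
0.13 [ 0.84  0.93 -1.3   2.43  2.08  1.03 -0.36] elbow [ 0.29 -0.37  0.66] wrist [ 0.34 -0.09  0.46]
0.13 [ 0.78  0.84 -1.12  2.43  2.19  0.9  -0.49] elbow [ 0.29 -0.33  0.71] wrist [ 0.34 -0.09  0.46]
0.13 [ 0.72  0.78 -0.97  2.43  2.29  0.81 -0.6 ] elbow [ 0.29 -0.3   0.73] wrist [ 0.34 -0.09  0.46]
0.13 [ 0.7   0.77 -0.94  2.43  2.31  0.79 -0.63] elbow [ 0.29 -0.29  0.74] wrist [ 0.34 -0.09  0.46]
0.13 [ 0.69  0.76 -0.92  2.43  2.33  0.78 -0.65] elbow [ 0.29 -0.28  0.74] wrist [ 0.34 -0.09  0.46]
real	0m58.713s
user	0m59.182s
sys	0m0.077s
```

```bash
cat > path.py <<'E'
from ik import *
s=robot.read_state();qa=s["joint_positions"]
S=np.array([.4535,-.3463,.117]);Rm=pose(-40,38)@np.diag([-1,-1,1.])
p=S-.11*Rm[:,2]
qb,e1,e2=ik(p,Rm,np.array([1.1,.9,-.9,2.4,2.35,1.1,-.78]),1e-2);print(qb.round(2),e1,e2)
n=24
np.set_printoptions(suppress=True)
for i in range(n+1):
    t=i/n; u=t
    q=qa+(qb-qa)*u; q[1]-=.25*np.sin(np.pi*t); q[3]-=.25*np.sin(np.pi*t)
    P,Q=fkm(q); z=Q.as_matrix()[:,2]
    print(i,q.round(2),P.round(3),"zdir",z.round(2),"elb",elbow(q)[0].round(2),"wr",elbow(q)[1].round(2),"row",row(P,Q.as_matrix(),s).round(2))
E
python3 path.py
```

```text
[ 1.19  0.98 -1.47  2.56  1.91  1.37 -0.62] 0.0010427508620214443 0.0036109337989459604
0 [ 1.26  0.39 -0.3   2.23 -0.99  0.49 -0.36] [ 0.327 -0.327  0.299] zdir [ 0.54  0.08 -0.84] elb [ 0.02 -0.22  0.87] wr [ 0.15 -0.35  0.57] row [ 0. -0.  0.  0.  0.  0.]
1 [ 1.26  0.38 -0.35  2.21 -0.87  0.53 -0.37] [ 0.335 -0.303  0.304] zdir [ 0.52  0.14 -0.84] elb [ 0.02 -0.22  0.87] wr [ 0.17 -0.35  0.58] row [-0.13 -0.4   0.02  0.2  -0.31 -0.83]
2 [ 1.26  0.37 -0.4   2.19 -0.75  0.56 -0.38] [ 0.337 -0.282  0.308] zdir [ 0.48  0.19 -0.86] elb [ 0.03 -0.22  0.87] wr [ 0.18 -0.34  0.59] row [-0.3  -0.72  0.02  0.37 -0.63 -1.66]
3 [ 1.25  0.37 -0.45  2.17 -0.63  0.6  -0.39] [ 0.336 -0.263  0.31 ] zdir [ 0.43  0.23 -0.87] elb [ 0.03 -0.22  0.87] wr [ 0.2  -0.34  0.59] row [-0.5  -0.97  0.    0.5  -0.96 -2.48]
4 [ 1.25  0.36 -0.5   2.16 -0.51  0.64 -0.4 ] [ 0.331 -0.247  0.311] zdir [ 0.37  0.26 -0.89] elb [ 0.03 -0.21  0.87] wr [ 0.21 -0.33  0.6 ] row [-0.72 -1.14 -0.03  0.59 -1.32 -3.28]
5 [ 1.25  0.36 -0.55  2.14 -0.39  0.67 -0.42] [ 0.323 -0.235  0.31 ] zdir [ 0.31  0.27 -0.91] elb [ 0.03 -0.2
[... 2919 characters left out ...]
[ 0.324 -0.342  0.213] zdir [ 0.13 -0.47 -0.87] elb [ 0.13 -0.41  0.72] wr [ 0.28 -0.19  0.5 ] row [ -0.42   0.79   1.15  -1.05  -5.81 -16.  ]
22 [ 1.2   0.87 -1.37  2.47  1.67  1.29 -0.6 ] [ 0.35  -0.334  0.207] zdir [ 0.24 -0.46 -0.85] elb [ 0.14 -0.43  0.69] wr [ 0.27 -0.18  0.48] row [ -0.25   0.52   1.48  -1.43  -5.32 -16.76]
23 [ 1.2   0.93 -1.42  2.51  1.79  1.33 -0.61] [ 0.376 -0.321  0.203] zdir [ 0.35 -0.44 -0.83] elb [ 0.15 -0.44  0.66] wr [ 0.26 -0.18  0.47] row [-0.1   0.15  1.78  1.84  4.57 17.15]
24 [ 1.19  0.98 -1.47  2.56  1.91  1.37 -0.62] [ 0.402 -0.303  0.204] zdir [ 0.47 -0.39 -0.79] elb [ 0.16 -0.46  0.64] wr [ 0.25 -0.17  0.46] row [ 0.01 -0.3   2.03  2.24  3.56 16.89]
```

```bash
cat > path2.py <<'E'
from ik import *
np.set_printoptions(suppress=True,linewidth=200)
s=robot.read_state();qa=s["joint_positions"]
S=np.array([.4535,-.3463,.117]);Rm=pose(-40,38)@np.diag([-1,-1,1.])
q0=np.array([1.0,.9,-.8,2.4,2.4,1.0,-.8])
for nm,p in(("grasp",S+.019*Rm[:,2]),("so",S-.06*Rm[:,2]),("up",S-.06*Rm[:,2]+[0,0,.1])):
    q,e1,e2=ik(p,Rm,q0,1e-2,q0);print(nm,q.round(2),e1.round(4),e2.round(4),elbow(q)[0].round(2),elbow(q)[1].round(2));q0=q
qb=q;n=28
for i in range(0,n+1):
    t=i/n
    q=qa+(qb-qa)*t; q[3]-=.15*np.sin(np.pi*t);q[1]-=.1*np.sin(np.pi*t)
    q[5]-=.3*np.sin(np.pi*t)
    P,Q=fkm(q); z=Q.as_matrix()[:,2]
    print(i,P.round(3),"zdir",z.round(2),"q",q.round(2),"row",row(P,Q.as_matrix(),s).round(2))
E
python3 path2.py
```

```text
Traceback (most recent call last):
  File "path2.py", line 7, in <module>
    q,e1,e2=ik(p,Rm,q0,1e-2,q0);print(nm,q.round(2),e1.round(4),e2.round(4),elbow(q)[0].round(2),elbow(q)[1].round(2));q0=q
                                                                ^^^^^^^^
AttributeError: 'float' object has no attribute 'round'
```

```bash
sed -i 's/e1.round(4),e2.round(4)/round(e1,4),round(e2,4)/' path2.py; python3 path2.py
```

```text
grasp [ 0.98  1.01 -0.8   2.4   2.41  1.06 -0.86] 0.0 0.0 [ 0.24 -0.42  0.63] [ 0.31 -0.22  0.36]
so [ 0.97  0.84 -0.85  2.52  2.31  1.03 -0.92] 0.0 0.0 [ 0.21 -0.38  0.71] [ 0.27 -0.19  0.42]
up [ 1.03  0.54 -0.84  2.41  2.1   0.67 -0.72] 0.0 0.0 [ 0.13 -0.28  0.82] [ 0.27 -0.19  0.52]
0 [ 0.327 -0.327  0.299] zdir [ 0.54  0.08 -0.84] q [ 1.26  0.39 -0.3   2.23 -0.99  0.49 -0.36] row [ 0. -0.  0.  0.  0.  0.]
1 [ 0.324 -0.328  0.295] zdir [ 0.5   0.07 -0.86] q [ 1.25  0.38 -0.32  2.22 -0.88  0.46 -0.37] row [-0.05  0.06  0.01 -0.2  -0.17 -0.65]
2 [ 0.322 -0.331  0.293] zdir [ 0.47  0.05 -0.88] q [ 1.25  0.38 -0.34  2.21 -0.77  0.44 -0.39] row [-0.06  0.13  0.01 -0.39 -0.31 -1.3 ]
3 [ 0.321 -0.335  0.293] zdir [ 0.44  0.03 -0.9 ] q [ 1.24  0.37 -0.36  2.2  -0.66  0.41 -0.4 ] row [-0.02  0.2   0.01 -0.59 -0.43 -1.96]
4 [ 0.321 -0.341  0.293] zdir [ 0.42  0.   -0.91] q [ 1.23  0.37 -0.38  2.19 -0.55  0.39 -0.41] row [ 0.04  0.27  0.   -0.77 -0.53 -2.63]
5 [ 0.323 -0.347  0.294] zdir [ 0.4  -0.03 -0.92] q [ 1.22  0.36 -0.4   2.18 -0.44  0.36 -0.43] row [ 0.14  0.32 -0.01 -0.95 -0.62 -3.
[... 2568 characters left out ...]
 0.262] zdir [ 0.32 -0.36 -0.88] q [ 1.06  0.47 -0.76  2.32  1.66  0.51 -0.67] row [  0.53  -0.05   0.98  -1.67  -3.67 -15.5 ]
25 [ 0.39  -0.338  0.261] zdir [ 0.35 -0.38 -0.86] q [ 1.06  0.49 -0.78  2.35  1.77  0.55 -0.68] row [  0.59  -0.12   1.07  -1.78  -3.8  -16.14]
26 [ 0.399 -0.335  0.261] zdir [ 0.38 -0.39 -0.84] q [ 1.05  0.5  -0.8   2.37  1.88  0.59 -0.69] row [  0.67  -0.24   1.16  -1.95  -3.88 -16.78]
27 [ 0.411 -0.33   0.262] zdir [ 0.42 -0.4  -0.81] q [ 1.04  0.52 -0.82  2.39  1.99  0.63 -0.71] row [  0.76  -0.41   1.26  -2.16  -3.88 -17.41]
28 [ 0.425 -0.323  0.264] zdir [ 0.47 -0.4  -0.79] q [ 1.03  0.54 -0.84  2.41  2.1   0.67 -0.72] row [ 0.85 -0.64  1.36  2.27  3.56 16.88]
```

```bash
cat > path3.py <<'E'
from ik import *
import sys,os
np.set_printoptions(suppress=True,linewidth=200)
s=robot.read_state()
if not os.path.exists("qa.npy"): np.save("qa.npy",s["joint_positions"])
qa=np.load("qa.npy");qb=np.array([1.03,.54,-.84,2.41,2.10,.67,-.72]);n=28
print(s["time"],s["joint_positions"].round(2),s["ee_pos"].round(3))
for i in range(int(sys.argv[1]),int(sys.argv[2])+1):
    t=i/n
    q=qa+(qb-qa)*t; q[3]-=.15*np.sin(np.pi*t);q[1]-=.1*np.sin(np.pi*t)
    q[5]-=.3*np.sin(np.pi*t)
    P,Q=fkm(q);P=P+[0,0,.035*np.sin(np.pi*t)]
    print(i,P.round(3),row(P,Q.as_matrix(),s).round(2).tolist())
E
python3 path3.py 1 10
```

```text
3.9 [ 1.26  0.39 -0.3   2.23 -0.99  0.49 -0.36] [ 0.327 -0.327  0.299]
1 [ 0.324 -0.327  0.299] [-0.03, 0.03, -0.04, -0.2, -0.17, -0.65]
2 [ 0.322 -0.331  0.301] [-0.01, 0.08, -0.09, -0.39, -0.31, -1.31]
3 [ 0.321 -0.335  0.304] [0.05, 0.12, -0.15, -0.58, -0.43, -1.97]
4 [ 0.322 -0.341  0.308] [0.14, 0.16, -0.21, -0.77, -0.53, -2.63]
5 [ 0.324 -0.346  0.313] [0.26, 0.19, -0.26, -0.94, -0.62, -3.3]
6 [ 0.328 -0.352  0.318] [0.39, 0.19, -0.31, -1.1, -0.7, -3.97]
7 [ 0.332 -0.357  0.324] [0.53, 0.18, -0.35, -1.25, -0.77, -4.63]
8 [ 0.338 -0.361  0.329] [0.67, 0.15, -0.38, -1.37, -0.84, -5.3]
9 [ 0.344 -0.363  0.334] [0.79, 0.1, -0.39, -1.47, -0.92, -5.96]
10 [ 0.35  -0.364  0.337] [0.9, 0.04, -0.39, -1.55, -1.01, -6.62]
```

Call:
jog_arm(targets=[[1,-0.03,0.03,-0.04,-0.2,-0.17,-0.65],[1,0,0.08,-0.09,-0.4,-0.3,-1.3],[1,0.05,0.12,-0.15,-0.6,-0.43,-1.97],[1,0.14,0.16,-0.2,-0.77,-0.53,-2.63],[1,0.26,0.19,-0.26,-0.94,-0.62,-3.3],[1,0.4,0.19,-0.31,-1.1,-0.7,-3.97],[1,0.53,0.18,-0.35,-1.25,-0.77,-4.63],[1,0.67,0.15,-0.38,-1.37,-0.84,-5.3],[1,0.8,0.1,-0.4,-1.47,-0.92,-5.96],[1,0.9,0.04,-0.4,-1.55,-1.0,-6.62]])

```text
time: 5.15
ee_pos: [0.3523, -0.3635, 0.3392]
ee_rot: [2.788, 0.636, 0.485]
force: [-0.1, 0.1, 0.3]
opening: 0.0882
```

```bash
python3 path3.py 11 20
```

```text
5.15 [ 0.96  0.28 -0.2   2.11 -0.26  0.39 -0.11] [ 0.352 -0.364  0.339]
11 [ 0.356 -0.364  0.34 ] [0.05, 0.03, 0.02, -0.06, -0.07, -0.62]
12 [ 0.361 -0.363  0.341] [0.14, 0.05, 0.03, -0.11, -0.12, -1.27]
13 [ 0.366 -0.36   0.341] [0.22, 0.04, 0.06, -0.14, -0.18, -1.93]
14 [ 0.369 -0.357  0.339] [0.29, 0.01, 0.1, -0.16, -0.25, -2.59]
15 [ 0.372 -0.354  0.335] [0.34, -0.04, 0.15, -0.15, -0.33, -3.24]
16 [ 0.373 -0.35   0.331] [0.36, -0.1, 0.22, -0.13, -0.42, -3.9]
17 [ 0.374 -0.347  0.325] [0.37, -0.17, 0.31, -0.11, -0.51, -4.55]
18 [ 0.374 -0.345  0.319] [0.36, -0.24, 0.4, -0.08, -0.62, -5.21]
19 [ 0.374 -0.343  0.312] [0.34, -0.31, 0.5, -0.06, -0.74, -5.86]
20 [ 0.374 -0.341  0.304] [0.32, -0.36, 0.61, -0.04, -0.86, -6.51]
```

Call:
jog_arm(targets=[[1,0.05,0.03,0.02,-0.06,-0.07,-0.62],[1,0.14,0.05,0.03,-0.11,-0.12,-1.27],[1,0.22,0.04,0.06,-0.14,-0.18,-1.93],[1,0.29,0,0.1,-0.16,-0.25,-2.6],[1,0.34,-0.04,0.15,-0.15,-0.33,-3.24],[1,0.36,-0.1,0.22,-0.13,-0.42,-3.9],[1,0.37,-0.17,0.3,-0.1,-0.51,-4.55],[1,0.36,-0.24,0.4,-0.08,-0.62,-5.2],[1,0.34,-0.3,0.5,-0.06,-0.74,-5.86],[1,0.32,-0.36,0.6,-0.04,-0.86,-6.5]])

```text
time: 6.4
ee_pos: [0.3763, -0.3398, 0.3058]
ee_rot: [1.928, 1.914, 0.023]
force: [0.5, 0.5, -0.0]
opening: 0.0883
```

```bash
python3 path3.py 21 28
```

```text
6.4 [ 0.66  0.31 -0.07  2.22  0.4   0.22  0.21] [ 0.376 -0.34   0.306]
21 [ 0.375 -0.341  0.297] [0.03, -0.07, 0.13, 0.04, -0.11, -0.62]
22 [ 0.377 -0.34   0.29 ] [0.06, -0.08, 0.24, 0.04, -0.24, -1.27]
23 [ 0.38  -0.34   0.284] [0.1, -0.05, 0.36, 0.01, -0.38, -1.92]
24 [ 0.385 -0.34   0.278] [0.14, 0.0, 0.47, -0.06, -0.53, -2.56]
25 [ 0.393 -0.338  0.273] [0.2, 0.1, 0.58, -0.16, -0.69, -3.19]
26 [ 0.403 -0.335  0.269] [0.27, 0.24, 0.67, -0.3, -0.87, -3.8]
27 [ 0.415 -0.33   0.266] [0.37, 0.42, 0.75, -0.5, -1.05, -4.4]
28 [ 0.429 -0.322  0.265] [0.52, 0.64, 0.81, -0.74, -1.24, -4.98]
```

```bash
cat > chk.py <<'E'
from ik import *
np.set_printoptions(suppress=True,linewidth=200)
s=robot.read_state();q=s["joint_positions"]
S=np.array([.4535,-.3463,.117]);Rm=pose(-40,38)@np.diag([-1,-1,1.]);p1=S-.06*Rm[:,2]+[0,0,.1]
p0=s["ee_pos"];R0=R.from_rotvec(s["ee_rot"]);dr=(R0.inv()*R.from_matrix(Rm)).as_rotvec()
for i in range(1,13):
    t=i/12;q,e1,e2=ik(p0+(p1-p0)*t,(R0*R.from_rotvec(dr*t)).as_matrix(),q,.05);print(i,q.round(2),round(e1,4),round(e2,4))
E
python3 chk.py
```

```text
1 [ 0.59  0.31 -0.    2.24  0.46  0.17  0.21] 0.0 0.0
2 [0.52 0.32 0.08 2.26 0.52 0.12 0.21] 0.0 0.0
3 [0.43 0.33 0.17 2.28 0.57 0.06 0.23] 0.0 0.0
4 [ 0.42  0.34  0.18  2.3   1.45  0.04 -0.59] 0.0 0.0002
5 [ 0.6   0.35 -0.09  2.31  1.77  0.16 -0.86] 0.0 0.0
6 [ 0.67  0.36 -0.2   2.33  1.91  0.23 -0.94] 0.0 0.0
7 [ 0.71  0.38 -0.28  2.34  2.02  0.28 -0.98] 0.0 0.0
8 [ 0.74  0.39 -0.33  2.36  2.11  0.33 -1.01] 0.0 0.0
9 [ 0.76  0.41 -0.38  2.38  2.18  0.38 -1.02] 0.0 0.0
10 [ 0.77  0.43 -0.41  2.39  2.25  0.42 -1.02] 0.0 0.0
11 [ 0.78  0.45 -0.43  2.41  2.31  0.47 -1.01] 0.0 0.0
12 [ 0.79  0.47 -0.45  2.43  2.37  0.51 -0.99] 0.0 0.0
```

```bash
cat > jp.py <<'E'
from ik import *
import sys
np.set_printoptions(suppress=True,linewidth=200)
def jp(qb,n,dz=0):
    s=robot.read_state();qa=s["joint_positions"];print(qa.round(2),s["ee_pos"].round(3))
    for i in range(1,n+1):
        q=qa+(qb-qa)*i/n;P,Q=fkm(q);P=P+[0,0,dz*i/n]
        print(i,P.round(3),Q.as_matrix()[:,2].round(2),row(P,Q.as_matrix(),s).round(2).tolist())
if __name__=="__main__": jp(np.array(eval(sys.argv[1])),int(sys.argv[2]))
E
python3 jp.py "[.7,.3,-.15,2.2,1.4,.5,-.1]" 10
```

```text
[ 0.66  0.31 -0.07  2.22  0.4   0.22  0.21] [ 0.376 -0.34   0.306]
1 [ 0.368 -0.345  0.305] [ 0.27 -0.3  -0.91] [-0.08, -0.14, -0.01, 0.16, -0.09, -0.39]
2 [ 0.36  -0.351  0.306] [ 0.25 -0.32 -0.91] [-0.2, -0.26, -0.03, 0.32, -0.2, -0.77]
3 [ 0.353 -0.36   0.307] [ 0.22 -0.35 -0.91] [-0.34, -0.38, -0.05, 0.48, -0.33, -1.15]
4 [ 0.346 -0.369  0.31 ] [ 0.2  -0.38 -0.9 ] [-0.52, -0.47, -0.08, 0.62, -0.49, -1.53]
5 [ 0.341 -0.38   0.315] [ 0.18 -0.41 -0.89] [-0.72, -0.54, -0.12, 0.77, -0.67, -1.9]
6 [ 0.337 -0.392  0.32 ] [ 0.17 -0.45 -0.88] [-0.94, -0.59, -0.18, 0.9, -0.87, -2.27]
7 [ 0.334 -0.405  0.328] [ 0.16 -0.49 -0.86] [-1.18, -0.6, -0.24, 1.02, -1.1, -2.63]
8 [ 0.333 -0.418  0.336] [ 0.15 -0.53 -0.83] [-1.43, -0.58, -0.31, 1.13, -1.34, -2.99]
9 [ 0.334 -0.432  0.346] [ 0.15 -0.57 -0.8 ] [-1.69, -0.53, -0.4, 1.22, -1.61, -3.34]
10 [ 0.336 -0.445  0.358] [ 0.16 -0.62 -0.77] [-1.96, -0.44, -0.5, 1.3, -1.89, -3.68]
```

Call:
jog_arm(targets=[[1,-0.2,-0.26,-0.03,0.3,-0.2,-0.8],[1,-0.52,-0.47,-0.08,0.6,-0.5,-1.5],[1,-0.72,-0.54,-0.12,0.77,-0.67,-1.9],[1,-0.94,-0.6,-0.18,0.9,-0.87,-2.27],[1,-1.18,-0.6,-0.24,1.0,-1.1,-2.63],[1,-1.43,-0.58,-0.3,1.1,-1.34,-3.0],[1,-1.7,-0.53,-0.4,1.2,-1.6,-3.34],[1,-1.96,-0.44,-0.5,1.3,-1.9,-3.7]])

```text
time: 7.4
ee_pos: [0.3393, -0.4438, 0.3593]
ee_rot: [1.232, 2.265, -0.676]
force: [0.0, -0.3, 0.5]
opening: 0.0881
```

```bash
python3 jp.py "[.97,.5,-.75,2.35,2.3,.65,-.8]" 9; sed -n '1,$p' chk.py >/dev/null; python3 chk.py
```

```text
[ 0.19  0.33  0.54  2.22  1.34  0.24 -0.03] [ 0.339 -0.444  0.359]
1 [ 0.345 -0.436  0.339] [ 0.16 -0.61 -0.78] [0.24, 0.21, 0.19, -0.02, 0.11, -0.31]
2 [ 0.352 -0.428  0.322] [ 0.17 -0.59 -0.79] [0.44, 0.44, 0.34, -0.1, 0.15, -0.6]
3 [ 0.363 -0.419  0.308] [ 0.19 -0.58 -0.79] [0.59, 0.7, 0.47, -0.24, 0.14, -0.85]
4 [ 0.377 -0.41   0.296] [ 0.22 -0.57 -0.79] [0.69, 1.01, 0.56, -0.44, 0.06, -1.06]
5 [ 0.394 -0.399  0.289] [ 0.27 -0.55 -0.79] [0.74, 1.36, 0.6, -0.72, -0.07, -1.22]
6 [ 0.414 -0.387  0.286] [ 0.34 -0.53 -0.78] [0.74, 1.76, 0.57, -1.07, -0.26, -1.31]
7 [ 0.436 -0.372  0.287] [ 0.41 -0.5  -0.76] [0.69, 2.19, 0.45, -1.49, -0.49, -1.34]
8 [ 0.46  -0.355  0.295] [ 0.5  -0.47 -0.73] [0.59, 2.64, 0.24, -1.98, -0.76, -1.31]
9 [ 0.485 -0.336  0.311] [ 0.59 -0.42 -0.68] [0.44, 3.1, -0.09, -2.53, -1.08, -1.2]
1 [ 0.19  0.34  0.53  2.24  1.47  0.21 -0.16] 0.0 0.0
2 [ 0.24  0.34  0.45  2.26  1.63  0.21 -0.32] 0.0 0.0
3 [ 0.3   0.33  0.36  2.28  1.77  0.23 -0.45] 0.0 0.0
4 [ 0.36  0.33  0.25  2.3   1.88  0.25 -0.57] 0.0 0.0
5 [ 0.42  0.34  0.16  2.32  1.98  0.28 -0.67] 0.0 0.0
6 [ 0.48  0.35  0.06  2.34  2.08  0.3  -0.75] 0.0 0.0
7 [ 0.54  0.36 -0.02  2.35  2.16  0.33 -0.83] 0.0 0.0
8 [ 0.58  0.37 -0.1   2.37  2.23  0.36 -0.9 ] 0.0 0.0
9 [ 0.62  0.39 -0.17  2.39  2.3   0.39 -0.95] 0.0 0.0
10 [ 0.66  0.41 -0.23  2.4   2.36  0.42 -1.01] 0.0 0.0
11 [ 0.69  0.43 -0.29  2.42  2.41  0.45 -1.05] 0.0 0.0
12 [ 0.71  0.46 -0.34  2.43  2.46  0.48 -1.09] 0.0 0.0
```

```bash
cat > tgt.py <<'E'
from ik import *
S=np.array([.4535,-.3463,.117]);Rm=pose(-40,38)@np.diag([-1,-1,1.])
s=robot.read_state();print(s["time"],s["ee_pos"].round(3),s["joint_positions"].round(2))
for n,d,h in(("up13",-.06,.13),("up",-.06,.07),("so",-.06,0),("mid",-.02,0),("g",.019,0)): print(n,row(S+d*Rm[:,2]+[0,0,h],Rm,s).tolist())
E
python3 tgt.py
```

```text
7.4 [ 0.339 -0.444  0.359] [ 0.19  0.33  0.54  2.22  1.34  0.24 -0.03]
up13 [1.229, 2.4, -0.179, -2.173, -0.155, -0.954]
up [1.84, 2.596, 0.588, -2.173, -0.155, -0.954]
so [2.553, 2.824, 1.483, -2.173, -0.155, -0.954]
mid [2.556, 3.071, 2.102, -2.173, -0.155, -0.954]
g [2.559, 3.312, 2.706, -2.173, -0.155, -0.954]
```

Call:
jog_arm(targets=[[1,0.15,0.3,0,-0.27,0,-0.1],[1,0.3,0.6,0,-0.55,0,-0.24],[1,0.45,0.9,0,-0.8,0,-0.36],[1,0.6,1.2,-0.1,-1.1,-0.1,-0.48],[1,0.77,1.5,-0.1,-1.36,-0.1,-0.6],[1,0.92,1.8,-0.1,-1.63,-0.1,-0.7],[1,1.1,2.1,-0.2,-1.9,-0.15,-0.85],[1,1.23,2.4,-0.2,-2.17,-0.15,-0.95],[1,1.23,2.4,-0.2,-2.17,-0.15,-0.95]])

```text
time: 8.52
ee_pos: [0.4266, -0.3194, 0.2954]
ee_rot: [0.852, 2.353, -0.29]
force: [-0.3, -1.0, 0.7]
opening: 0.088
```

```bash
python3 tgt.py; python3 - <<'E'
from h import *
s=robot.read_state()
f=robot.grab_frame("wrist");cv2.imwrite("pics/w3.png",f["img"]);T=wristT(f,s);np.savez("w3.npz",T=T)
f=robot.grab_frame("scene");cv2.imwrite("pics/sc3.png",f["img"])
E
```

```text
8.525 [ 0.427 -0.319  0.295] [ 0.65  0.37 -0.25  2.39  2.39  0.35 -1.02]
up13 [-0.001, -0.056, 0.023, 0.022, -0.007, 0.011]
up [0.614, -0.058, 0.812, 0.022, -0.007, 0.011]
so [1.331, -0.06, 1.732, 0.022, -0.007, 0.011]
mid [1.33, -0.062, 2.399, 0.022, -0.007, 0.011]
g [1.329, -0.065, 3.049, 0.022, -0.007, 0.011]
```

View pics/w3.png

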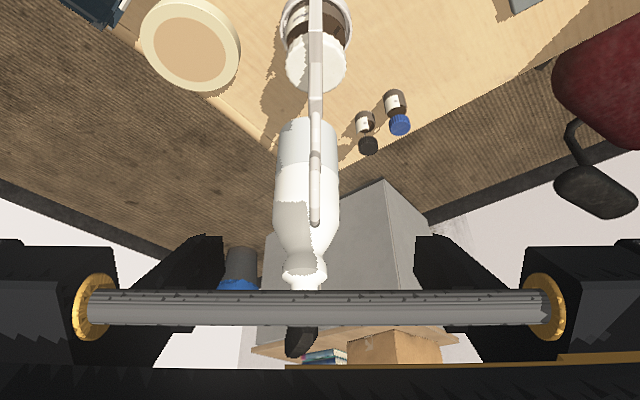

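View pics/sc3.png

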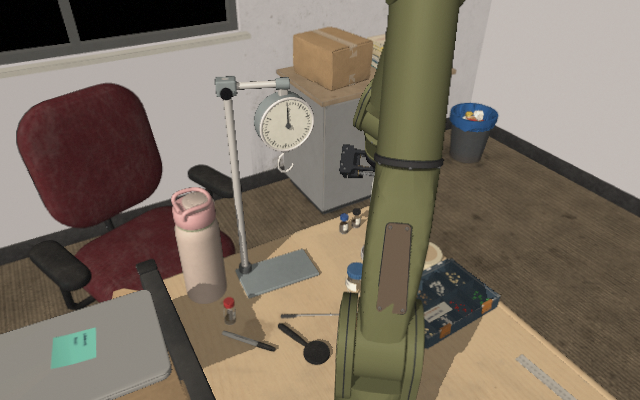

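The carrier is seen edge-on: ring at column ~316 and stem at ~317, with the jaws straddling its plane. I'll measure the lateral offset properly.

```bash
python3 - <<'E'
from h import *
im=cv2.imread("pics/w3.png")
cv2.imwrite("pics/w3c.png",cv2.resize(im[0:235,250:390],None,fx=4,fy=2.5,interpolation=cv2.INTER_CUBIC) if 0 else cv2.resize(im[0:235,270:370],None,fx=5,fy=2.5,interpolation=cv2.INTER_CUBIC))
f=robot.grab_frame("wrist");T=np.load("w3.npz")["T"]
for z in(.095,.117,.145,.227,.253): print(z,proj(f,(.4535,-.3463,z),T))
E
```

```text
0.095 [314.13569605  73.35674321]
0.117 [313.96340328  88.09817011]
0.145 [313.72115626 108.96656861]
0.227 [312.81808987 188.24445069]
0.253 [312.45175882 221.09292927]
```

View pics/w3c.png

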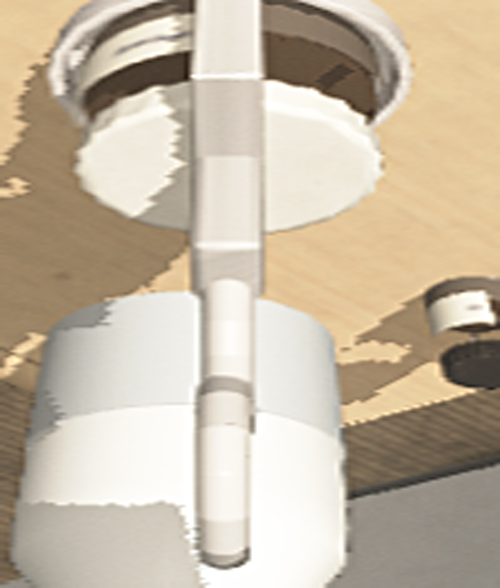

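Call:
jog_arm(targets=[[1,0.3,-0.04,0.4,0,0,0],[1,0.6,-0.045,0.8,0,0,0],[1,0.9,-0.045,1.2,0,0,0],[1,1.15,-0.045,1.5,0,0,0],[1,1.33,-0.045,1.73,0,0,0],[1,1.33,-0.045,1.73,0,0,0],[1,1.33,-0.045,1.73,0,0,0]])

```text
time: 9.55
ee_pos: [0.4252, -0.3242, 0.1657]
ee_rot: [0.855, 2.35, -0.296]
force: [0.6, 0.6, 0.9]
opening: 0.0882
```

```bash
python3 tgt.py; python3 - <<'E'
from h import *
s=robot.read_state()
f=robot.grab_frame("wrist");cv2.imwrite("pics/w4.png",f["img"])
E
```

```text
9.55 [ 0.425 -0.324  0.166] [ 0.74  0.75 -0.43  2.53  2.6   0.86 -1.24]
up13 [-1.309, 0.02, -1.698, -0.002, 0.008, 0.002]
up [-0.692, 0.021, -0.911, -0.002, 0.008, 0.002]
so [0.028, 0.021, 0.008, -0.002, 0.008, 0.002]
mid [0.029, 0.022, 0.674, -0.002, 0.008, 0.002]
g [0.029, 0.022, 1.324, -0.002, 0.008, 0.002]
```

View pics/w4.png

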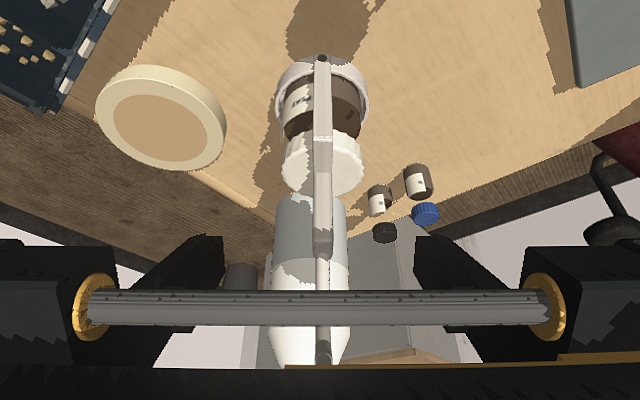

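Call:
jog_arm(targets=[[1,0.03,0.04,0.3,0,0,0],[1,0.03,0.04,0.6,0,0,0],[1,0.03,0.04,0.9,0,0,0],[1,0.03,0.04,1.2,0,0,0],[1,0.03,0.04,1.32,0,0,0],[1,0.03,0.04,1.32,0,0,0],[1,0.03,0.04,1.32,0,0,0]])

```text
time: 10.48
ee_pos: [0.4628, -0.3527, 0.1027]
ee_rot: [0.855, 2.35, -0.296]
force: [0.1, 0.4, -0.3]
opening: 0.088
```

```bash
python3 tgt.py; python3 - <<'E'
from h import *
s=robot.read_state();print(s["force"])
f=robot.grab_frame("wrist");cv2.imwrite("pics/w5.png",f["img"])
E
```

```text
10.475 [ 0.463 -0.353  0.103] [ 0.75  0.91 -0.41  2.41  2.66  0.91 -1.21]
up13 [-1.338, -0.018, -3.008, -0.001, 0.009, 0.003]
up [-0.721, -0.018, -2.221, -0.001, 0.009, 0.003]
so [-0.001, -0.017, -1.303, -0.001, 0.009, 0.003]
mid [0.0, -0.017, -0.636, -0.001, 0.009, 0.003]
g [0.001, -0.017, 0.014, -0.001, 0.009, 0.003]
[ 0.09819847  0.38989656 -0.26047092]
```

View pics/w5.png

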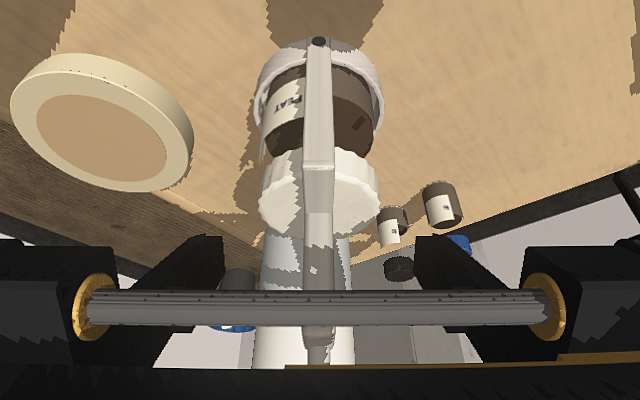

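Call:
jog_arm(targets=[[0,0,0,0,0,0,0],[0,0,0,0,0,0,0],[0,0,0,0,0,0,0],[0,0,0,0,0,0,0],[0,0,0,0,0,0,0],[0,0,0,0,0,0,0],[0,0,0,0,0,0,0],[0,0,0,0,0,0,0]], grip_force=40)

```text
time: 11.52
ee_pos: [0.4628, -0.3528, 0.1028]
ee_rot: [0.855, 2.35, -0.296]
force: [-1.3, -0.6, 0.6]
opening: 0.0118
```

```bash
python3 tgt.py; python3 - <<'E'
from h import *
s=robot.read_state();print(s["force"],s["opening"])
f=robot.grab_frame("wrist");cv2.imwrite("pics/w6.png",f["img"])
E
```

```text
11.525 [ 0.463 -0.353  0.103] [ 0.75  0.91 -0.41  2.41  2.66  0.91 -1.21]
up13 [-1.337, -0.018, -3.007, -0.002, 0.01, 0.003]
up [-0.72, -0.017, -2.22, -0.002, 0.01, 0.003]
so [0.0, -0.017, -1.302, -0.002, 0.01, 0.003]
mid [0.001, -0.016, -0.635, -0.002, 0.01, 0.003]
g [0.002, -0.016, 0.015, -0.002, 0.01, 0.003]
[-1.26850872 -0.56879277  0.63049682] 0.011783833053951812
```

View pics/w6.png

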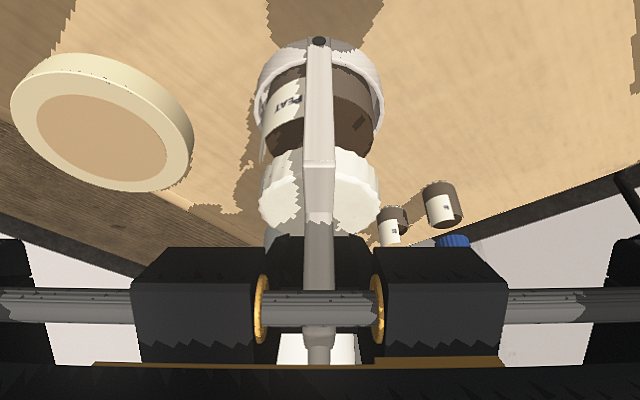

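```bash
python3 - <<'E'
from h import *
t=robot.grab_frame("top");s=robot.grab_frame("scene")
for n,f in(("top",t),("scene",s)):
    for nm,X in(("seat",(.528,-.108,.325)),("tip",(.5265,-.127,.338)),("dialface",(.507,-.108,.457)),("guide",(.528,-.108,.381))): print(n,nm,proj(f,X).round(1))
cv2.imwrite("pics/t7.png",cv2.resize(t["img"][110:220,240:360],None,fx=6,fy=5.4,interpolation=cv2.INTER_CUBIC) if 0 else cv2.resize(t["img"][115:215,230:350],None,fx=6,fy=6,interpolation=cv2.INTER_CUBIC))
cv2.imwrite("pics/s7.png",cv2.resize(s["img"][80:190,240:330],None,fx=6,fy=6,interpolation=cv2.INTER_CUBIC)[:600])
cv2.imwrite("pics/s7b.png",cv2.resize(s["img"][135:185,260:310],None,fx=12,fy=12,interpolation=cv2.INTER_CUBIC))
E
```

```text
top seat [296.1 156.3]
top tip [303.6 155.7]
top dialface [294.7 150.6]
top guide [295.6 150.4]
scene seat [285.3 170.3]
scene tip [292.4 163.9]
scene dialface [287.7 124.5]
scene guide [284.5 150.1]
```

View pics/t7.png

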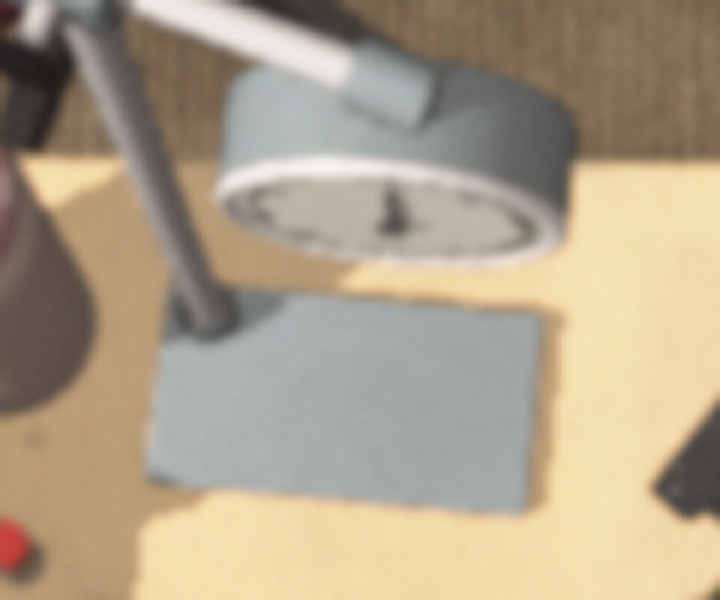

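View pics/s7b.png

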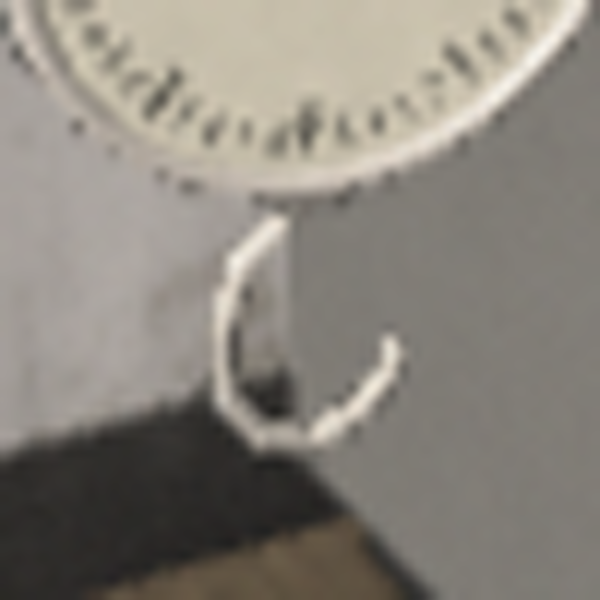

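Call:
jog_arm(targets=[[0,-0.03,0,-0.04,0,0,0],[0,-0.08,0,-0.1,0,0,0],[0,-0.14,0,-0.18,0,0,0],[0,-0.2,0,-0.26,0,0,0],[0,-0.25,0,-0.32,0,0,0],[0,-0.25,0,-0.32,0,0,0],[0,-0.25,0,-0.32,0,0,0]])

```text
time: 12.55
ee_pos: [0.4627, -0.3528, 0.1271]
ee_rot: [0.855, 2.35, -0.296]
force: [-0.0, 0.7, -3.6]
opening: 0.0116
```

```bash
cat > st.py <<'E'
from h import *
F=[]
for i in range(5):
    s=robot.read_state();F.append(np.r_[s["force"],s["moment"]]); 
    if i<4: robot.grab_frame("top")
F=np.array(F);print(s["time"],s["ee_pos"].round(4),s["joint_positions"].round(2),"F",F.mean(0).round(2),F.std(0).round(2),"op",round(s["opening"],4))
E
python3 st.py; python3 - <<'E'
from h import *
f=robot.grab_frame("wrist");cv2.imwrite("pics/w8.png",f["img"])
E
```

```text
12.75 [ 0.4626 -0.3527  0.1269] [ 0.75  0.85 -0.41  2.41  2.63  0.84 -1.2 ] F [-0.07 -0.05 -3.91  0.68  0.69 -0.01] [0.37 0.69 0.29 0.04 0.01 0.01] op 0.0116
```

View pics/w8.png

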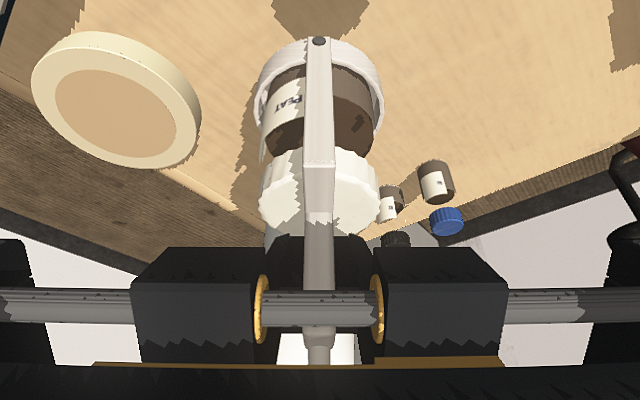

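```bash
cat > hang.py <<'E'
from ik import *
np.set_printoptions(suppress=True,linewidth=200)
FL=np.diag([-1,-1,1.])
# eye centre in tool frame from grasp state (tcp when gripped, carrier upright on desk)
tg=np.array([.4628,-.3528,.1028]);Rg=R.from_rotvec([.855,2.35,-.296]).as_matrix()
Et=Rg.T@(np.array([.4535,-.3463,.227])-tg);Et[1]=0
HK=np.array([.528,-.108,0]);YAW=-4.4
def target(ys,c,xs=0,yaw=YAW):
    h=np.radians(YAW);X=np.array([np.cos(h),np.sin(h),0]);Y=np.array([-np.sin(h),np.cos(h),0])
    Rm=pose(yaw,38)@FL; E=HK+xs*X+ys*Y+[0,0,c]
    return E-Rm@Et,Rm
def now():
    s=robot.read_state();Rm=R.from_rotvec(s["ee_rot"]).as_matrix();E=s["ee_pos"]+Rm@Et-HK
    h=np.radians(YAW);return s,np.array([E[0]*np.cos(h)+E[1]*np.sin(h),-E[0]*np.sin(h)+E[1]*np.cos(h),E[2]])
if __name__=="__main__":
    print("Et",Et)
    s,e=now();print("eye in stand",e.round(4),"up axis of carrier tilt",(R.from_rotvec(s["ee_rot"]).as_matrix()@(Rg.T@[0,0,1.])).round(3))
    q=s["joint_positions"]
    for nm,a in(("w1",(-.09,.331)),("w2",(0,.331)),("w3",(0,.306)),("w4",(0,.28))):
        p,Rm=target(*a);print(nm,p.round(4),row(p,Rm,s).tolist())
    p0=s["ee_pos"];R0=R.from_rotvec(s["ee_rot"]);p1,Rm=target(-.09,.331);dr=(R0.inv()*R.from_matrix(Rm)).as_rotvec()
    for i in range(1,9):
        t=i/8;q,e1,e2=ik(p0+(p1-p0)*t,(R0*R.from_rotvec(dr*t)).as_matrix(),q,.05);print(i,q.round(2),round(e1,4),round(e2,4))
    for a in((0,.331),(0,.306),(0,.28)):
        p,Rm=target(*a);q,e1,e2=ik(p,Rm,q,.05);print(a,q.round(2),round(e1,4),round(e2,4))
E
python3 hang.py
```

```text
Et [-0.06775642  0.         -0.10470108]
eye in stand [-0.0555 -0.2424  0.2511] up axis of carrier tilt [ 0. -0.  1.]
w1 [ 0.5321 -0.1986  0.2068] [-0.221, 2.712, -1.52, -2.196, 0.006, -2.801]
w2 [ 0.539  -0.1088  0.2068] [0.466, 3.932, -2.058, -2.196, 0.006, -2.801]
w3 [ 0.539  -0.1088  0.1818] [0.723, 3.932, -1.73, -2.196, 0.006, -2.801]
w4 [ 0.539  -0.1088  0.1558] [0.99, 3.932, -1.389, -2.196, 0.006, -2.801]
1 [ 0.75  0.82 -0.42  2.42  2.66  0.81 -1.17] 0.0 0.0
2 [ 0.74  0.8  -0.43  2.42  2.7   0.78 -1.14] 0.0 0.0
3 [ 0.73  0.77 -0.45  2.42  2.73  0.74 -1.11] 0.0 0.0
4 [ 0.73  0.75 -0.46  2.42  2.76  0.7  -1.08] 0.0 0.0
5 [ 0.72  0.72 -0.47  2.41  2.79  0.65 -1.05] 0.0 0.0
6 [ 0.72  0.7  -0.49  2.4   2.82  0.59 -1.03] 0.0 0.0
7 [ 0.72  0.67 -0.51  2.38  2.85  0.53 -1.  ] 0.0 0.0
8 [ 0.72  0.65 -0.52  2.36  2.88  0.47 -0.98] 0.0 0.0
(0, 0.331) [ 0.46  0.64 -0.51  2.44  2.68  0.62 -1.03] 0.0 0.0
(0, 0.306) [ 0.46  0.71 -0.52  2.46  2.71  0.71 -1.04] 0.0 0.0
(0, 0.28) [ 0.45  0.79 -0.52  2.48  2.73  0.8  -1.05] 0.0 0.0
```

Call:
jog_arm(targets=[[0,-0.01,0.08,-0.05,-0.07,0,-0.08],[0,-0.03,0.3,-0.17,-0.24,0,-0.31],[0,-0.05,0.6,-0.34,-0.48,0,-0.62],[0,-0.07,0.9,-0.5,-0.73,0,-0.93],[0,-0.1,1.2,-0.67,-0.97,0,-1.24],[0,-0.12,1.5,-0.84,-1.21,0,-1.55],[0,-0.15,1.8,-1.0,-1.46,0,-1.86],[0,-0.17,2.1,-1.18,-1.7,0,-2.17],[0,-0.2,2.4,-1.35,-1.94,0,-2.48],[0,-0.21,2.6,-1.46,-2.1,0,-2.69],[0,-0.22,2.71,-1.52,-2.2,0,-2.8],[0,-0.22,2.71,-1.52,-2.2,0,-2.8]])

```text
time: 14.3
ee_pos: [0.5321, -0.1987, 0.207]
ee_rot: [0.095, 2.475, -0.032]
force: [-0.9, -0.1, -4.3]
opening: 0.0115
```

```bash
python3 hang.py | head -6; python3 - <<'E'
from h import *
s=robot.grab_frame("scene");cv2.imwrite("pics/s9.png",s["img"])
cv2.imwrite("pics/s9c.png",cv2.resize(s["img"][110:250,230:370],None,fx=4.2,fy=4.2,interpolation=cv2.INTER_CUBIC))
f=robot.grab_frame("wrist");cv2.imwrite("pics/w9.png",f["img"])
f=robot.grab_frame("top");cv2.imwrite("pics/t9.png",f["img"])
E
```

```text
Et [-0.06775642  0.         -0.10470108]
eye in stand [-0.0002 -0.0901  0.3312] up axis of carrier tilt [ 0.    -0.001  1.   ]
w1 [ 0.5321 -0.1986  0.2068] [0.001, 0.001, 0.003, 0.002, 0.009, 0.001]
w2 [ 0.539  -0.1088  0.2068] [0.001, 1.501, 0.003, 0.002, 0.009, 0.001]
w3 [ 0.539  -0.1088  0.1818] [0.258, 1.501, 0.331, 0.002, 0.009, 0.001]
w4 [ 0.539  -0.1088  0.1558] [0.525, 1.501, 0.672, 0.002, 0.009, 0.001]
```

View pics/s9.png

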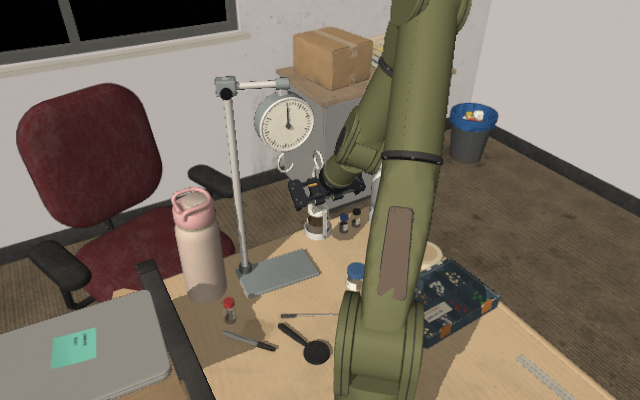

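View pics/w9.png

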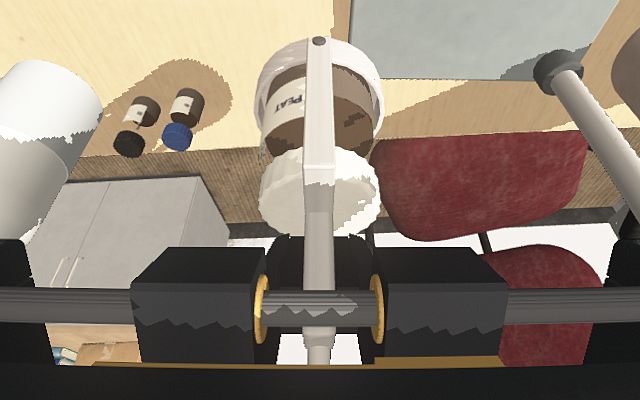

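View pics/t9.png

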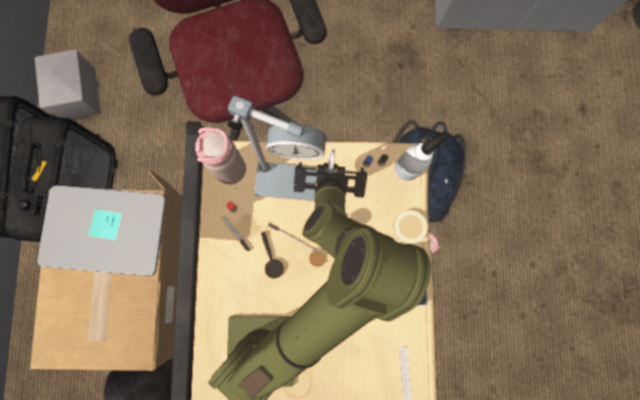

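```bash
python3 - <<'E'
from hang import *
f=robot.grab_frame("scene");t=robot.grab_frame("top")
s,e=now();E=s["ee_pos"]+R.from_rotvec(s["ee_rot"]).as_matrix()@Et
print("eye c",E.round(4),proj(f,E),"top",proj(f,E+[0,0,.0225]),"bottom",proj(f,E-[0,0,.0225]),"in top view, outer top:",proj(t,E+[0,0,.026]))
im=f["img"][130:190,265:345];cv2.imwrite("pics/s9d.png",cv2.resize(im,None,fx=10,fy=10,interpolation=cv2.INTER_CUBIC))
im=t["img"][135:195,285:365];cv2.imwrite("pics/t9d.png",cv2.resize(im,None,fx=10,fy=10,interpolation=cv2.INTER_CUBIC))
E
```

```text
eye c [ 0.5206 -0.1981  0.3306] [319.023841   160.12494588] top [319.0996303  152.22895059] bottom [318.94979089 167.85451049] in top view, outer top: [332.45272776 156.47685553]
```

View pics/s9d.png

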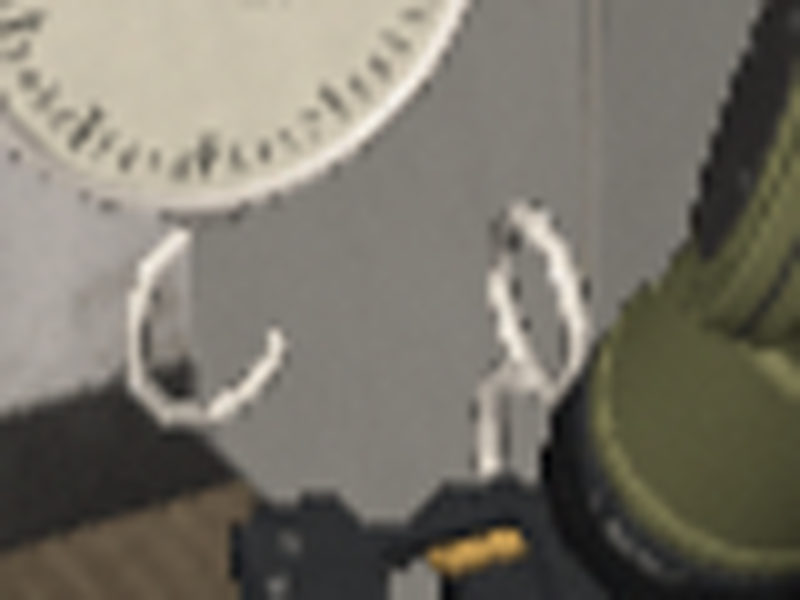

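View pics/t9d.png

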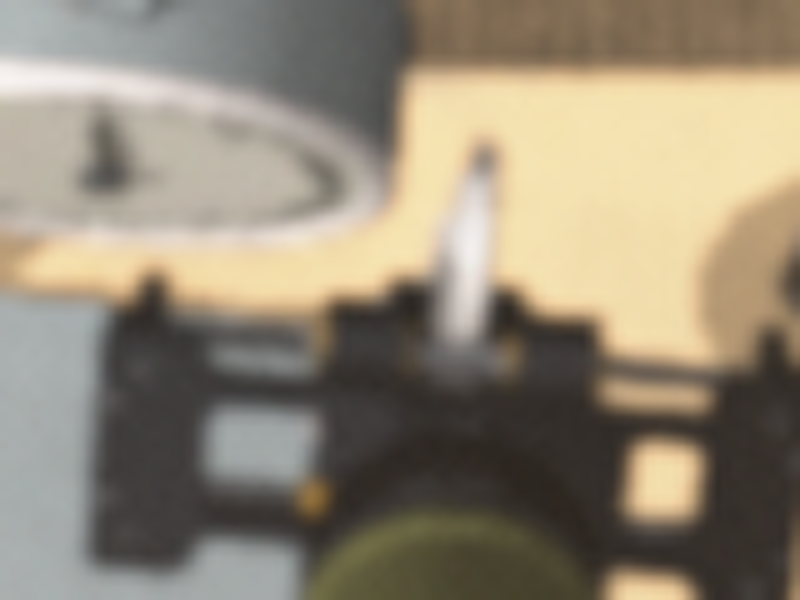

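Call:
jog_arm(targets=[[0,0,0.1,0,0,0,0],[0,0,0.25,0,0,0,0],[0,0,0.4,0,0,0,0],[0,0,0.55,0,0,0,0],[0,0,0.7,0,0,0,0],[0,0,0.83,0,0,0,0],[0,0,0.9,0,0,0,0],[0,0,0.9,0,0,0,0]])

```text
time: 15.55
ee_pos: [0.5359, -0.1446, 0.2064]
ee_rot: [0.095, 2.476, -0.032]
force: [-0.6, -0.2, -3.7]
opening: 0.0116
```

```bash
python3 hang.py | head -6; python3 - <<'E'
from hang import *
f=robot.grab_frame("scene");s,e=now();E=s["ee_pos"]+R.from_rotvec(s["ee_rot"]).as_matrix()@Et
print(proj(f,E))
im=f["img"][130:190,255:335];cv2.imwrite("pics/s10.png",cv2.resize(im,None,fx=10,fy=10,interpolation=cv2.INTER_CUBIC))
E
```

```text
Et [-0.06775642  0.         -0.10470108]
eye in stand [-0.0004 -0.036   0.3306] up axis of carrier tilt [ 0.001 -0.001  1.   ]
w1 [ 0.5321 -0.1986  0.2068] [-0.008, -0.901, -0.002, 0.003, 0.003, -0.0]
w2 [ 0.539  -0.1088  0.2068] [-0.008, 0.599, -0.001, 0.003, 0.003, -0.0]
w3 [ 0.539  -0.1088  0.1818] [0.248, 0.598, 0.328, 0.003, 0.003, -0.0]
w4 [ 0.539  -0.1088  0.1558] [0.515, 0.598, 0.669, 0.003, 0.003, -0.0]
[299.09469731 164.98969032]
```

View pics/s10.png

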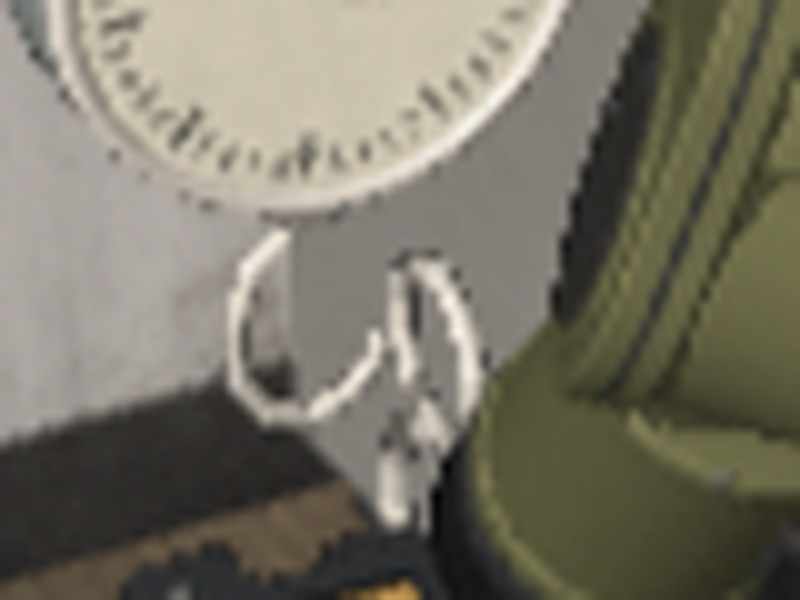

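Call:
jog_arm(targets=[[0,0,0.06,0,0,0,0],[0,0,0.15,0,0,0,0],[0,0,0.25,0,0,0,0],[0,0,0.35,0,0,0,0],[0,0,0.45,0,0,0,0],[0,0,0.54,0,0,0,0],[0,0,0.59,0,0,0,0],[0,0,0.59,0,0,0,0]])

```text
time: 16.6
ee_pos: [0.5387, -0.1095, 0.2064]
ee_rot: [0.095, 2.476, -0.032]
force: [0.6, -0.1, -4.4]
opening: 0.0119
```

```bash
python3 hang.py | head -6; python3 st.py; python3 - <<'E'
from hang import *
f=robot.grab_frame("scene")
im=f["img"][130:190,245:325];cv2.imwrite("pics/s11.png",cv2.resize(im,None,fx=10,fy=10,interpolation=cv2.INTER_CUBIC))
E
```

```text
Et [-0.06775642  0.         -0.10470108]
eye in stand [-0.0004 -0.0008  0.3306] up axis of carrier tilt [ 0.001 -0.001  1.   ]
w1 [ 0.5321 -0.1986  0.2068] [-0.008, -1.488, -0.002, 0.001, 0.003, -0.001]
w2 [ 0.539  -0.1088  0.2068] [-0.008, 0.012, -0.001, 0.001, 0.003, -0.001]
w3 [ 0.539  -0.1088  0.1818] [0.249, 0.012, 0.327, 0.001, 0.003, -0.001]
w4 [ 0.539  -0.1088  0.1558] [0.516, 0.012, 0.668, 0.001, 0.003, -0.001]
16.8 [ 0.5386 -0.1102  0.2064] [ 0.46  0.64 -0.51  2.44  2.69  0.62 -1.03] F [ 0.44 -0.25 -3.7   0.13  0.9  -0.01] [0.26 0.52 0.51 0.02 0.04 0.02] op 0.0115
```

View pics/s11.png

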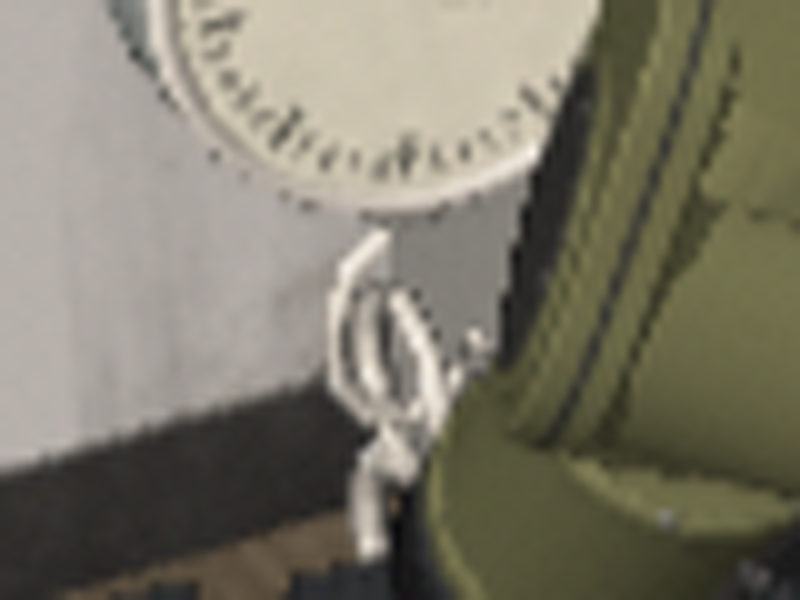

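Call:
jog_arm(targets=[[0,0.02,0.01,0.03,0,0,0],[0,0.06,0.01,0.08,0,0,0],[0,0.1,0.01,0.13,0,0,0],[0,0.14,0.01,0.18,0,0,0],[0,0.17,0.01,0.22,0,0,0],[0,0.18,0.01,0.235,0,0,0],[0,0.18,0.01,0.235,0,0,0]])

```text
time: 17.73
ee_pos: [0.5388, -0.1095, 0.1886]
ee_rot: [0.096, 2.476, -0.033]
force: [0.2, -0.4, -3.7]
opening: 0.0115
```

```bash
python3 hang.py | sed -n 2p; python3 st.py;  python3 - <<'E'
from hang import *
f=robot.grab_frame("scene")
im=f["img"][90:190,245:325];cv2.imwrite("pics/s12.png",cv2.resize(im,None,fx=6,fy=6,interpolation=cv2.INTER_CUBIC))
E
```

```text
eye in stand [-0.0002 -0.0007  0.3128] up axis of carrier tilt [ 0.001 -0.001  1.   ]
17.925 [ 0.5388 -0.1096  0.1888] [ 0.46  0.69 -0.52  2.46  2.7   0.68 -1.04] F [ 0.02  0.01 -4.01  0.12  0.92 -0.01] [0.33 0.52 0.3  0.02 0.01 0.04] op 0.0116
```

View pics/s12.png

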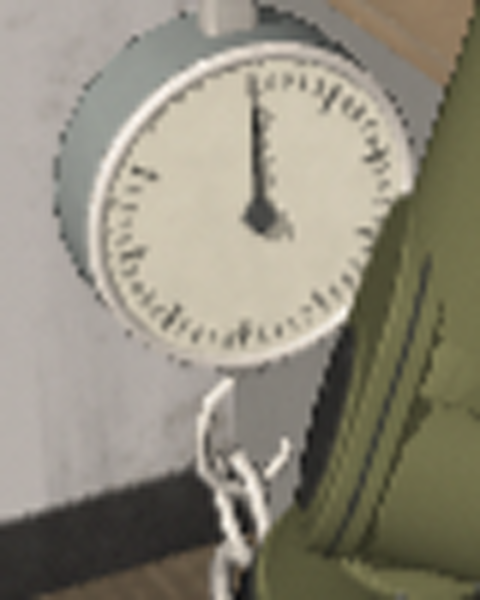

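Call:
jog_arm(targets=[[0,0.015,0,0.02,0,0,0],[0,0.034,0,0.043,0,0,0],[0,0.053,0,0.067,0,0,0],[0,0.072,0,0.091,0,0,0],[0,0.09,0,0.115,0,0,0],[0,0.109,0,0.139,0,0,0],[0,0.128,0,0.163,0,0,0],[0,0.147,0,0.187,0,0,0],[0,0.165,0,0.21,0,0,0],[0,0.178,0,0.228,0,0,0],[0,0.185,0,0.236,0,0,0],[0,0.185,0,0.236,0,0,0]])

```text
time: 19.48
ee_pos: [0.5389, -0.1095, 0.1708]
ee_rot: [0.096, 2.476, -0.033]
force: [-0.1, 0.2, -1.7]
opening: 0.0117
```

```bash
python3 hang.py | sed -n 2p; python3 st.py;  python3 - <<'E'
from hang import *
f=robot.grab_frame("scene")
im=f["img"][90:190,245:325];cv2.imwrite("pics/s13.png",cv2.resize(im,None,fx=6,fy=6,interpolation=cv2.INTER_CUBIC))
E
```

```text
eye in stand [-0.0002 -0.0007  0.295 ] up axis of carrier tilt [ 0.001 -0.001  1.   ]
19.675 [ 0.5389 -0.1096  0.1709] [ 0.46  0.74 -0.52  2.47  2.72  0.75 -1.05] F [-0.08  0.23 -1.66  0.1   0.64  0.02] [0.56 0.7  0.59 0.02 0.01 0.02] op 0.0119
```

View pics/s13.png

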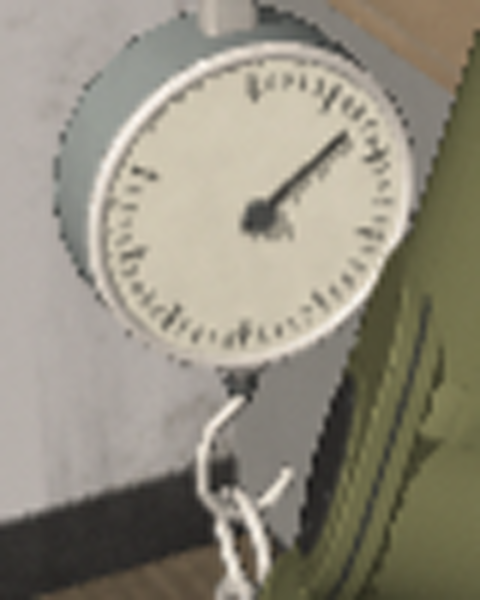

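Call:
jog_arm(targets=[[0,0.01,0,0.013,0,0,0],[0,0.022,0,0.028,0,0,0],[0,0.034,0,0.043,0,0,0],[0,0.046,0,0.058,0,0,0],[0,0.058,0,0.074,0,0,0],[0,0.07,0,0.09,0,0,0],[0,0.08,0,0.102,0,0,0],[0,0.082,0,0.105,0,0,0],[0,0.082,0,0.105,0,0,0]])

```text
time: 20.85
ee_pos: [0.5389, -0.1096, 0.1629]
ee_rot: [0.096, 2.476, -0.033]
force: [-0.2, 0.6, -0.8]
opening: 0.0114
```

```bash
sed -i 's/range(5)/range(24)/;s/i<4/i<23/' st.py; python3 hang.py | sed -n 2p; python3 st.py;  python3 - <<'E'
from hang import *
f=robot.grab_frame("scene")
im=f["img"][90:190,245:325];cv2.imwrite("pics/s14.png",cv2.resize(im,None,fx=6,fy=6,interpolation=cv2.INTER_CUBIC))
E
```

```text
eye in stand [-0.0002 -0.0007  0.2871] up axis of carrier tilt [ 0.001 -0.001  1.   ]
22.0 [ 0.5389 -0.1096  0.1629] [ 0.46  0.77 -0.52  2.48  2.73  0.77 -1.05] F [-0.13  0.13 -0.25  0.1   0.47  0.02] [0.59 0.47 0.48 0.02 0.03 0.03] op 0.0115
```

View pics/s14.png

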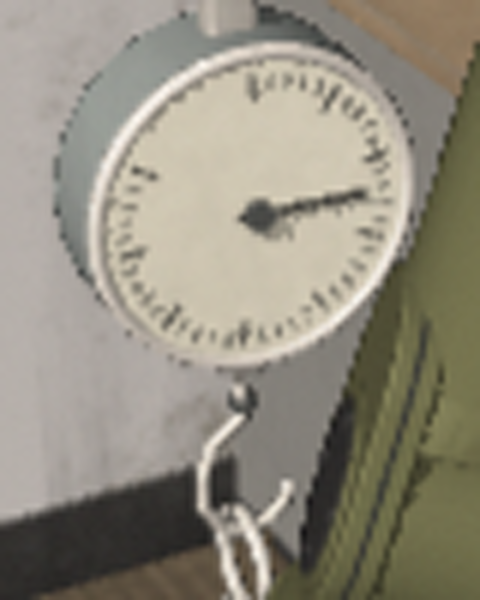

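```bash
python3 - <<'E'
from h import *
f=robot.grab_frame("scene")
h=np.radians(-4.4);Y=np.array([-np.sin(h),np.cos(h),0]);C=np.array([.507,-.1065,.457])
c=proj(f,C);u=proj(f,C+[0,0,.05])-c;r=proj(f,C-.05*Y)-c
M=np.stack([r,u],1);print(c,u,r)
for n,v in(("12",(-7,-137)),("p13",(87,-82)),("p14",(105,-24))):
    a=np.linalg.solve(M,np.array(v,float));th=np.arctan2(a[0],a[1]);print(n,np.degrees(th),th/80*1000,"mm","F",.5+th/80*160)
E
```

```text
[287.11860447 124.68759391] [ -0.67595132 -20.75381246] [20.35819628 -4.3108769 ]
12 -1.070318842919226 -0.23350734818845614 mm F 0.46263882428984704
p13 55.18152036490006 12.03874020779761 mm F 2.4261984332476176
p14 89.06172452823661 19.43025413152403 mm F 3.6088406610438444
```

Call:
jog_arm(targets=[[0,0.005,0,0.007,0,0,0],[0,0.01,0,0.013,0,0,0],[0,0.016,0,0.02,0,0,0],[0,0.016,0,0.02,0,0,0]])

```text
time: 22.6
ee_pos: [0.5389, -0.1096, 0.1613]
ee_rot: [0.096, 2.476, -0.033]
force: [-0.2, -0.2, 0.2]
opening: 0.0117
```

```bash
python3 hang.py | sed -n 2p; python3 st.py;  python3 - <<'E'
from hang import *
f=robot.grab_frame("wrist");cv2.imwrite("pics/w15.png",f["img"])
E
```

```text
eye in stand [-0.0002 -0.0007  0.2855] up axis of carrier tilt [ 0.001 -0.001  1.   ]
23.75 [ 0.5389 -0.1096  0.1614] [ 0.45  0.77 -0.52  2.48  2.73  0.78 -1.05] F [-0.17  0.19  0.2   0.11  0.44  0.02] [0.53 0.63 0.49 0.03 0.03 0.04] op 0.0117
```

View pics/w15.png

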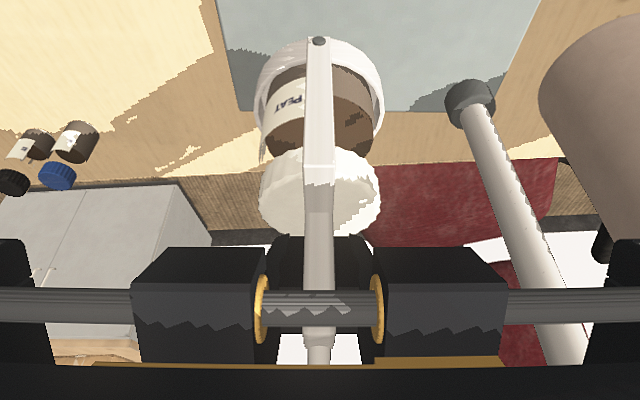

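Call:
jog_arm(targets=[[0,0,0,0,0,0,0],[0,0,0,0,0,0,0],[0.12,0,0,0,0,0,0],[0.14,0,0,0,0,0,0],[0.16,0,0,0,0,0,0],[0.18,0,0,0,0,0,0],[0.22,0,0,0,0,0,0],[0.26,0,0,0,0,0,0],[0.3,0,0,0,0,0,0]], grip_force=4)

```text
time: 24.92
ee_pos: [0.5389, -0.1096, 0.1614]
ee_rot: [0.097, 2.476, -0.033]
force: [0.3, 0.4, 0.1]
opening: 0.0264
```

```bash
python3 - <<'E'
from h import *
s=robot.read_state();print(s["time"],s["force"],s["opening"])
f=robot.grab_frame("wrist");cv2.imwrite("pics/w16.png",f["img"])
f=robot.grab_frame("scene");im=f["img"][90:190,245:325];cv2.imwrite("pics/s16.png",cv2.resize(im,None,fx=6,fy=6,interpolation=cv2.INTER_CUBIC))
E
```

```text
24.925 [0.3210444  0.38620666 0.1021934 ] 0.026434056466281393
```

View pics/w16.png

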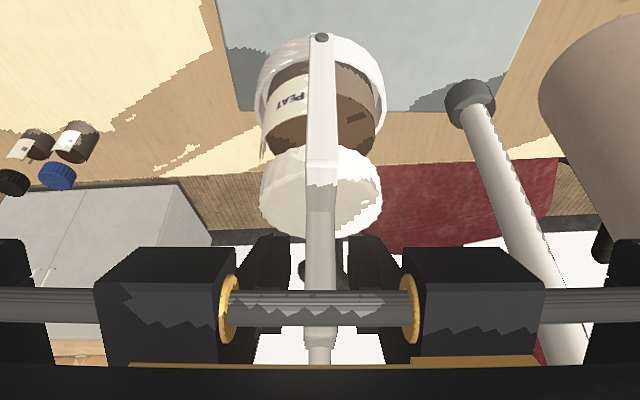

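View pics/s16.png

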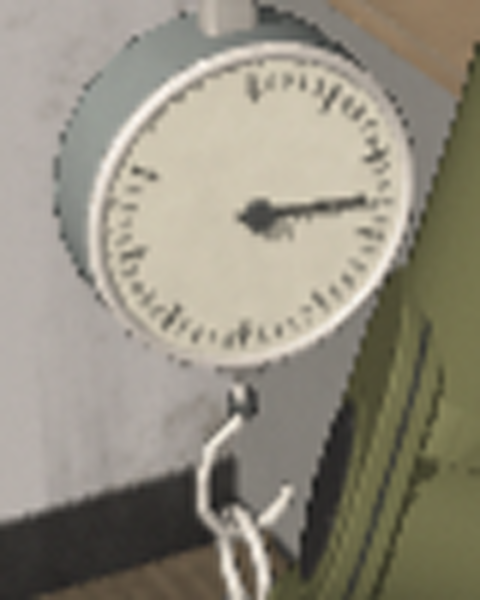

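```bash
python3 - <<'E'
from ik import *
np.set_printoptions(suppress=True)
s=robot.read_state();q=s["joint_positions"];p0=s["ee_pos"];R0=R.from_rotvec(s["ee_rot"]).as_matrix()
qq=q
for d in(.02,.04,.05,.06,.07,.08,.1):
    qq,e1,e2=ik(p0-d*R0[:,2],R0,qq,.02);print(d,qq.round(2),round(e1,4),round(e2,4))
qq=q
for a,d in ((4,.02),(8,.04),(10,.06),(12,.08),(14,.10)):  # tilt more forward while retreating
    h=pose(-4.4,38+a)@np.diag([-1,-1,1.]); qq,e1,e2=ik(p0-d*R0[:,2],h,qq,.02);print("tilt+",a,d,qq.round(2),round(e1,4),round(e2,4))
qq=q
for d in(.02,.04,.06,.08,.1):
    qq,e1,e2=ik(p0-d*np.array([.997,-.077,0]),R0,qq,.02);print("horiz",d,qq.round(2),round(e1,4),round(e2,4))
E
```

```text
0.02 [ 0.46  0.73 -0.53  2.5   2.72  0.76 -1.06] 0.0 0.0
0.04 [ 0.47  0.68 -0.54  2.52  2.71  0.73 -1.07] 0.0 0.0
0.05 [ 0.48  0.66 -0.54  2.53  2.71  0.72 -1.07] 0.0 0.0
0.06 [ 0.48  0.63 -0.55  2.54  2.71  0.7  -1.07] 0.0 0.0
0.07 [ 0.49  0.61 -0.55  2.55  2.71  0.69 -1.08] 0.0 0.0
0.08 [ 0.5   0.58 -0.57  2.56  2.69  0.67 -1.07] 0.0 0.0
0.1 [ 0.79  0.64 -1.05  2.56  2.27  0.78 -0.67] 0.0 0.0
tilt+ 4 0.02 [ 0.53  0.8  -0.67  2.56  2.69  0.95 -1.  ] 0.0 0.0
tilt+ 8 0.04 [ 0.87  1.1  -1.47  2.56  2.17  1.33 -0.4 ] 0.0116 0.0373
tilt+ 10 0.06 [ 0.9   1.04 -1.47  2.56  2.16  1.26 -0.41] 0.0201 0.0661
tilt+ 12 0.08 [ 0.94  0.97 -1.47  2.56  2.15  1.18 -0.42] 0.0278 0.0935
tilt+ 14 0.1 [ 0.98  0.9  -1.47  2.56  2.15  1.09 -0.42] 0.0347 0.1194
horiz 0.02 [ 0.46  0.78 -0.54  2.54  2.74  0.84 -1.07] 0.0 0.0
horiz 0.04 [ 0.85  1.14 -1.47  2.56  2.07  1.34 -0.38] 0.0027 0.0089
horiz 0.06 [ 0.87  1.11 -1.47  2.56  2.03  1.28 -0.36] 0.012 0.0407
horiz 0.08 [ 0.9   1.08 -1.47  2.56  2.    1.23 -0.35] 0.0209 0.0724
horiz 0.1 [ 0.92  1.04 -1.47  2.56  1.96  1.17 -0.32] 0.0294 0.1038
```

Call:
jog_arm(targets=[[0.45,0,0,0,0,0,0],[0.6,0,0,0,0,0,0],[0.75,0,0,0,0,0,0],[0.9,0,0,0,0,0,0],[0.95,0,0,0,0,0,0],[0.95,0,0,0,0,0,0],[0.95,0,0,0,0,0,0]])

```text
time: 25.9
ee_pos: [0.5389, -0.1096, 0.1614]
ee_rot: [0.096, 2.476, -0.033]
force: [-0.5, -0.5, 0.3]
opening: 0.0839
```

Call:
jog_arm(targets=[[0.95,0,0,-0.06,0,0,0],[0.95,0,0,-0.18,0,0,0],[0.95,0,0,-0.32,0,0,0],[0.95,0,0,-0.46,0,0,0],[0.95,0,0,-0.6,0,0,0],[0.95,0,0,-0.75,0,0,0],[0.95,0,0,-0.9,0,0,0],[0.95,0,0,-1.05,0,0,0],[0.95,0,0,-1.12,0,0,0],[0.95,0,0,-1.12,0,0,0]])

```text
time: 27.15
ee_pos: [0.4976, -0.1065, 0.2146]
ee_rot: [0.097, 2.475, -0.033]
force: [-0.0, -0.5, -0.1]
opening: 0.0837
```

```bash
python3 - <<'E'
from h import *
s=robot.read_state();print(s["time"],s["ee_pos"],s["force"],s["opening"],s["joint_positions"].round(2))
f=robot.grab_frame("wrist");cv2.imwrite("pics/w17.png",f["img"])
f=robot.grab_frame("scene");im=f["img"][90:190,245:325];cv2.imwrite("pics/s17.png",cv2.resize(im,None,fx=6,fy=6,interpolation=cv2.INTER_CUBIC));cv2.imwrite("pics/s17f.png",f["img"])
for i in range(6): robot.grab_frame("top")
f=robot.grab_frame("scene");im2=f["img"][90:190,245:325];print(cv2.absdiff(im,im2).max())
E
```

```text
27.15 [ 0.49756245 -0.106452    0.21457526] [-0.02152477 -0.54108292 -0.12452226] 0.0836549446248336 [ 0.5   0.62 -0.56  2.55  2.69  0.69 -1.06]
46
```

View pics/w17.png

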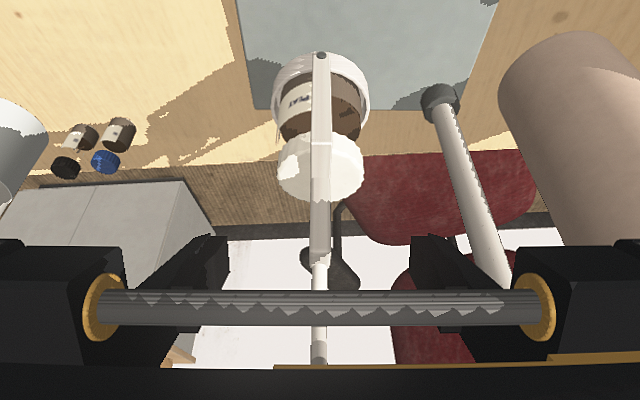

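View pics/s17.png

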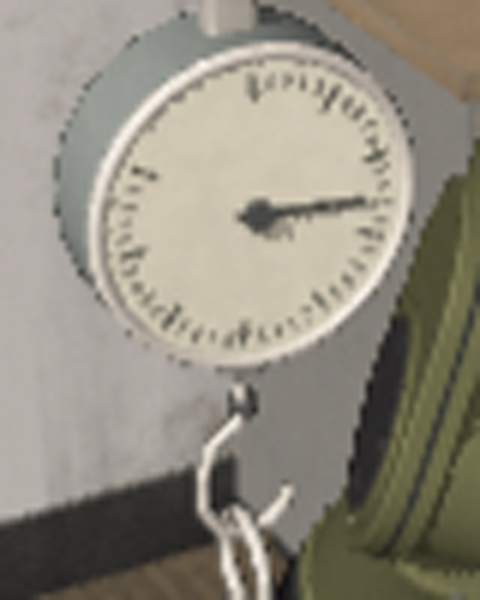

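View pics/s17f.png

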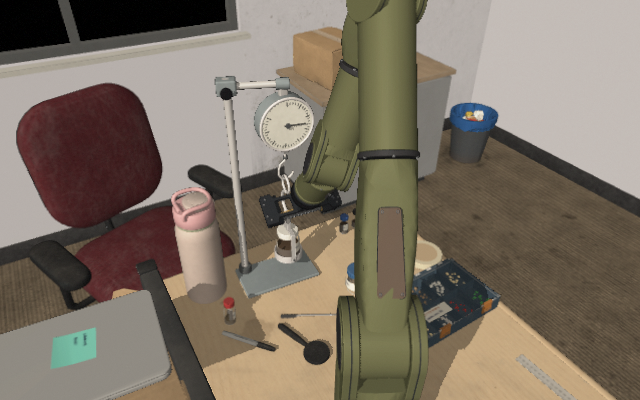

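```bash
python3 - <<'E'
from h import *
pr=None
for i in range(5):
    f=robot.grab_frame("wrist")["img"];g=robot.grab_frame("scene")["img"]
    if pr is not None:
        a=cv2.absdiff(f,pr[0])[40:250,270:370];b=cv2.absdiff(g,pr[1])[90:270,245:325];ys,xs=np.where(b.max(2)>20)
        print(a.max(),a.mean().round(3),b.max(),b.mean().round(3),(xs.mean()+245,ys.mean()+90,len(xs)) if len(xs) else 0)
    pr=(f,g)
    for k in range(3): robot.grab_frame("top")
s=robot.read_state();print(s["time"],s["force"])
cv2.imwrite("pics/w18.png",f)
E
```

```text
206 6.568 51 1.1 (np.float64(296.15384615384613), np.float64(224.15384615384616), 52)
228 10.609 77 1.517 (np.float64(292.5221674876847), np.float64(239.30541871921181), 203)
196 2.86 53 0.996 (np.float64(295.0882352941176), np.float64(224.47058823529412), 34)
225 10.398 77 1.445 (np.float64(293.0842696629214), np.float64(241.02808988764045), 178)
28.85 [ 0.49179295 -0.47203758  0.0402444 ]
```

The needle is steady, but the carrier is still swinging slightly. I'll let it settle and track it.

```bash
cat > sw.py <<'E'
from h import *
tp=cv2.imread("pics/w18.png")[40:75,300:342]
o=[]
for i in range(36):
    t=robot.read_state()["time"];f=robot.grab_frame("wrist")["img"]
    m=cv2.matchTemplate(f[20:110,270:375],tp,cv2.TM_CCOEFF_NORMED);_,v,_,l=cv2.minMaxLoc(m);o.append((round(t,2),l[0],l[1]))
    robot.grab_frame("top")
o=np.array(o);print(o[0],o[-1],o[:18,1:].tolist(),o[18:,1:].tolist())
E
python3 sw.py
```

```text
[28.85 31.   20.  ] [32.35 31.   20.  ] [[31.0, 20.0], [31.0, 19.0], [32.0, 18.0], [32.0, 18.0], [32.0, 18.0], [31.0, 19.0], [30.0, 20.0], [30.0, 20.0], [30.0, 20.0], [31.0, 20.0], [32.0, 19.0], [32.0, 18.0], [32.0, 18.0], [32.0, 19.0], [31.0, 19.0], [30.0, 20.0], [30.0, 20.0], [30.0, 20.0]] [[31.0, 19.0], [32.0, 19.0], [32.0, 18.0], [32.0, 18.0], [32.0, 19.0], [31.0, 19.0], [30.0, 20.0], [30.0, 20.0], [30.0, 20.0], [31.0, 19.0], [32.0, 19.0], [32.0, 18.0], [32.0, 18.0], [32.0, 19.0], [31.0, 19.0], [31.0, 20.0], [30.0, 20.0], [31.0, 20.0]]
```

```bash
python3 sw.py; python3 sw.py; python3 - <<'E'
from h import *
s=robot.read_state();print(s["time"],s["force"],s["opening"])
f=robot.grab_frame("scene");cv2.imwrite("pics/s20.png",cv2.resize(f["img"][80:340,190:400],None,fx=2.3,fy=2.3,interpolation=cv2.INTER_CUBIC))
t=robot.grab_frame("top");cv2.imwrite("pics/t20.png",t["img"][130:300,190:440])
E
```

```text
[32.45 31.   19.  ] [35.95 31.   19.  ] [[31.0, 19.0], [32.0, 19.0], [32.0, 18.0], [32.0, 19.0], [31.0, 19.0], [31.0, 19.0], [31.0, 20.0], [30.0, 20.0], [31.0, 20.0], [31.0, 19.0], [32.0, 19.0], [32.0, 19.0], [32.0, 19.0], [31.0, 19.0], [31.0, 19.0], [31.0, 20.0], [31.0, 20.0], [31.0, 19.0]] [[31.0, 19.0], [32.0, 19.0], [32.0, 19.0], [32.0, 19.0], [31.0, 19.0], [31.0, 19.0], [31.0, 20.0], [31.0, 20.0], [31.0, 19.0], [31.0, 19.0], [32.0, 19.0], [32.0, 19.0], [32.0, 19.0], [31.0, 19.0], [31.0, 19.0], [31.0, 20.0], [31.0, 20.0], [31.0, 19.0]]
[36.05 31.   19.  ] [39.55 31.   19.  ] [[31.0, 19.0], [31.0, 19.0], [32.0, 19.0], [31.0, 19.0], [31.0, 19.0], [31.0, 19.0], [31.0, 20.0], [31.0, 19.0], [31.0, 19.0], [31.0, 19.0], [31.0, 19.0], [32.0, 19.0], [31.0, 19.0], [31.0, 19.0], [31.0, 19.0], [31.0, 19.0], [31.0, 19.0], [31.0, 19.0]] [[31.0, 19.0], [31.0, 19.0], [31.0, 19.0], [31.0, 19.0], [31.0, 19.0], [31.0, 19.0], [31.0, 19.0], [31.0, 19.0], [31.0, 19.0], [31.0, 19.0], [31.0, 19.0], [31.0, 19.0], [31.0, 19.0], [31.0, 19.0], [31.0, 19.0], [31.0, 19.0], [31.0, 19.0], [31.0, 19.0]]
39.65 [-0.39720303 -0.85161562 -0.33592594] 0.08319192689546032
```

View pics/s20.png

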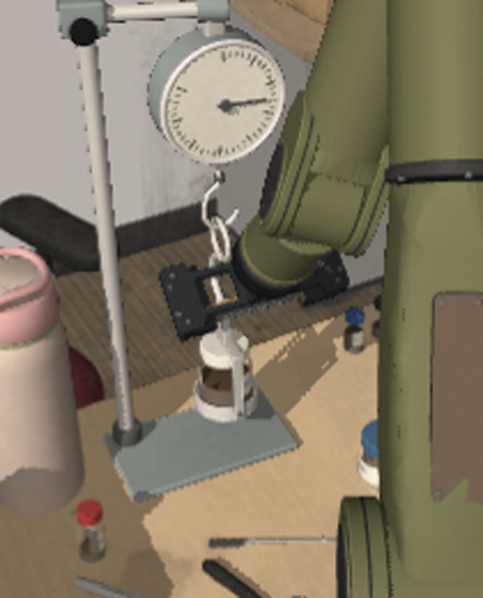

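View pics/t20.png

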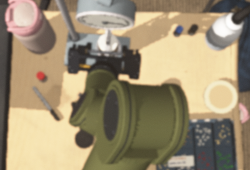

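The carrier hangs still and upright on the hook. The needle is steady at about 3 o'clock, the hand is clear, and the spare jar and vial are where they were, so I'm handing in.

```bash
python3 -c "
from workcell import robot
print(robot.job_done())"
```

```text
the job is handed in; nothing more can be done
None
```

The carrier with its jar is hanging from the scale hook, and I handed the job in at about 40 s of the 70 s allowed. I gripped the flat stem from the front, passed the eye over the hook tip from the right, and eased it down at about 0.015 m/s or less. I let go once the spring carried the load.

**Load at release:** just before letting go, the vertical force on the hand averaged +0.2 N, with single readings scattering by about 0.5 N. The jar and carrier weigh about 3.9 N by the wrist force. The needle agreed: at about 89° it implied 3.6 N on the hook, with the hand still carrying about 0.25 N.

**After release:** in the pictures the needle stayed at about 3 o'clock. The carrier swung by about ±1 pixel, which died out by about 39 s.

**Final state:** the jar is upright in its carrier, the spare jar and vial stand where they were, and the open gripper is clear, 68 mm back.

**What went wrong on the way:** my first approach ran into a joint limit. I backed off in free space and took the grip with the hand turned half round about its axis.

**Not measured:** I never measured the hook's speed directly. It follows from the slow lowering rate and the near-zero load at release.

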